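# Setting gauge off its barbed retaining hook and into the rest block

### The job

Take the aluminium setting gauge off the barbed hook of the stand - raise it, swing its foot outward and work it over the barb gently, feeling your way, so that the hook is not strained - and then lower it foot first into the slot of the grey rest block and leave it standing there, fully home. Do not push the other things on the worktop about.

Things in the scene. Friction and masses are not known exactly. Their poses are not given: they have to be found in the camera images.
- gauge: Setting gauge: bare aluminium plate 8 mm thick, 149 mm tall, 0.11 to 0.22 kg, hanging upright on the hook. Origin: middle of its foot's underside; x across the width, y through the thickness (along the hook's bar), z up. Foot 50 mm wide, z 0 to 50 mm (lowest 8 mm: 44 wide, 6 thick); window above it; bridge 38 wide, z 76 to 92; neck 24 wide, z 92 to 149.
- gauge_eye (a point): Centre of the gauge's window, 63 mm above the foot's underside. The window is 16 mm wide and 26 mm tall (z 50 to 76 mm of the gauge), between 11 mm wide rails. The hook's bar passes through it and the bridge's underside (z 76) rests on the bar.
- gauge_neck (a point): Gripping place on the gauge's neck, 133 mm above the foot's underside (16 mm below the top): grip firmly from above across the 8 mm thickness. Contact with the hook can turn the gauge in a weak grip.
- stand: Hook stand, fixed: dark base plate 100 x 90 x 10 mm, post, grey clamp head 28 x 26 mm with its top at z = 136 mm, holding a bent steel rod (the hook) 8 mm thick. Origin: centre of the base plate's underside, z up. The hook's bar points along +y ('outward') in the plane x = 0. The hook bends if the gauge loads it with more than about 12 N: contacts must stay well below that.
- bar_root (a point): Where the hook's bar leaves the clamp head: a point on the bar's top line (y 13, z 125 mm of the stand). Axes as the stand's. From here the bar runs level along +y.
- upturn_min (a point): Nearest possible place of the hook's upturn: level with the bar's top, at the upright's inner face (y 82 mm of the stand). The true one lies 0 to 52 mm farther out along y, set anew each time and NOT reported. From the true one, u along y, v up: rod axis from u -6, v -4 slants up to u 4, v 6, then the upright goes up at u 4 to its round top at v 26.
- barb_min (a point): Nearest possible place of the barb's point (same unreported shift): 5 mm thick, it slants from the upright's top (u 4, v 22) back and down to u -5, v 15, so its point is at u -7.5. Feel for it by sliding the upright gauge, raised 10 mm, outward. The window only passes with the foot swung outward some 30 to 40 degrees; at 35 the middle of the bridge's underside goes straight from u -13, v 15 to u 8, v 36 with 2 mm to spare.
- rest: Rest block, fixed, plain grey, 90 x 46 x 34 mm. Origin: centre of its underside; x along the slot, z up. The slot in the middle of its top is 57 mm long (x), 11 mm wide (y) and 24 mm deep (its floor is at z = 10 mm), with a 4 mm chamfer round the mouth. The gauge may stand in it either way round.
- bit_block: Bystander: pale block for driver bits, 42 x 80 x 22 mm, origin at centre of its underside.
- tape_roll_2: Bystander: black roll of tape, 64 mm across, 19 mm high, lying flat, origin at centre of its underside.
- scanner: Bystander: dark hand scanner lying on its side, 113 x 102 x 36 mm, origin at centre of its underside.
- ipa_bottle: Bystander: plunger bottle, 65 mm across, 97 mm high, origin at centre of its underside.
- sample_box: Bystander: clear-lidded box, 84 x 110 x 40 mm, origin at centre of its underside.
There are look-alikes about, which are no part of the job. What is shaped like the gauge but red is not meant.

How it is judged:
On the way, in this order (a step that is already met when the one before it is completed fails the run):
1. the gauge is off the hook and held clear of the stand (its window more than 170 mm from the stand's post, off the worktop) (horizontal distance between gauge_eye and stand above 0.17 m and height (world z) of gauge above 0.03 m and contact force between the fingers and gauge above 0.5 N), for 0.1 s.
2. the gauge, still held, has its foot in the mouth of the slot (horizontal distance between gauge and rest below 0.012 m and z of gauge in the frame of rest below 0.032 m and contact force between the fingers and gauge above 0.5 N), for 0.05 s.
At the end, for the whole second after the job is handed in: The gauge stands at rest and released in the slot of the rest block: foot on the slot's floor (its underside less than 3.5 mm above it), within 8 mm of the block's middle, within 0.2 rad of upright, its width along the slot (horizontal distance between gauge and rest below 0.008 m and z of gauge in the frame of rest below 0.0135 m and angle between gauge's own z axis and vertical below 0.2 rad and angle between the x axis of gauge and the x axis of rest, either way round below 0.25 rad and linear speed of gauge below 0.02 m/s); the robot touches nothing.
It fails at once if the gauge loads the hook or its stand with more than 12 N (contact force between gauge and stand above 12 N).
It fails at once if a bystander (bit block, tape, scanner, bottle or clear-lidded box) is pushed more than 20 mm (distance of any of bit_block, tape_roll_2, scanner, ipa_bottle, sample_box from where it was at the start of the episode above 0.02 m).
It also fails if it takes over 61 s, if anything falls off the work surface, if the arm or the gripper's body presses on something with over 40 N, if the wrist force passes 120 N, or if a joint passes its speed limit or range.

### The arm

A 7-joint arm with a two-finger parallel gripper is mounted at the origin on a cart in front of the work surface, level with it; the furniture and walls round the work are solid. World frame = base frame: x ahead of the robot, y to its left, z up, the work surface at z = 0. Lengths are in m, angles in rad, forces in N, time in s.
With the tool pointing down it reaches from about 0.425 to 0.8 m from the base axis. Payload 8.3 kg.
Tool frame: the origin (TCP) lies at the very end of the fingers, on their centre line; the grasp point (between the pads) lies 19 mm behind it (bot.hold_point_z is the distance from the TCP to the grasp point, in m); x points along the fingers, z is the direction in which the jaws open and shut, and the axes are right-handed (so a half turn about x gives the same grasp; the last joint's range is limited). The gripper opens to 85 mm and grips with 20 to 120 N. Pads are 22 mm wide; open, the fingers measure 114 mm over their backs; the gripper's body (76 mm by 85 mm) begins 54 mm behind the grasp point. The pads swing forward as they close: fully open they stand 13 mm farther back than shut.
Start: joints at [1.251, 0.383, 0.016, 1.37, -0.006, 1.388, -0.046], TCP at [0.159, -0.604, 0.231] pointing down, gripper open.
Joint ranges: [-2.95, 2.95], [-0.25, 2.06], [-1.52, 1.56], [0.18, 2.33], [-1.44, 4.58], [0.02, 2.06], [-3.01, 3.01]. Speed limits (rad/s): [2.39, 2.39, 3.01, 3.01, 3.14, 3.14, 3.14].

### API

Orientations are given as a unit quaternion [w, x, y, z].
In Python, from cell import bot, eyes, job_done, nets gives the robot as it stands. The module is installed in compiled form; this text tells all that it offers.
- The arm moves only by the shell command python3 -m crank 'ROWS' [OPENING] [FORCE]. ROWS is JSON, a list of rows, each an object with "linear": the shift along the tool's x, y, z each as a share of 5 cm, from -1 to 1, a list of three; "twist": the turn about the tool's x as a share of 8 degrees, from -1 to 1. In form: [{"linear": [tx, ty, tz], "twist": twist}, ...]. A call has 1 to 12 rows; each row shifts and turns the pose as measured when the row begins, along the tool's axes as they then stand; what a row does not reach is not made up. A row lasts 1/8 s, in which the tool goes at most 62.5 mm and 10.7 degrees, less where a joint would pass 70% of its speed; a pose out of reach is approached as far as the arm can. A call with a number of a shift or a turn outside -1 to 1 is refused whole. A call with a gripper value outside its range is refused whole. OPENING is the gripper command: -1 is fully open, 1 is shut, values between are in proportion, set as the call begins (- or left out, the last holds). The fingers move at their own pace and stop on an object; FORCE is the grip in N (left out, the last holds). Time passes only in rows, so rows that do not move let the fingers close. It gives the time, the measured TCP pose, the force and the opening at its end, in the units of the state.
- bot.read_state(): the state, without advancing time (a new reading comes with each control period).
- eyes.grab_frame(name): name is "scene" or "top"; returns (picture, depth): 420x560x3 uint8, red, green, blue; 420x560 float32, m along the optical axis (not along the pixel's ray), 0 where there is no reading.
- eyes.calibration(name): a dict with "mtx" (3x3 intrinsics, pixels), "xyz" and "orientation" of the camera in the world. Camera axes: x right, y up, looking along -z (the intrinsics and any distortion apply to the point x, -y, -z); pixel columns grow to the right and rows downward; lengths in m; the calibration is good to about 2 mm. A picture is of the moment at which its call begins. calibration takes no time and is no camera call.
- job_done(): hands the job in, once; it reports no verdict.
Trained networks look in the newest picture that a camera, given by its name, has taken for a name from the list of things; names that differ only in an ending like _2 or _b are one class to them, and where a whole thing is asked for, a point or a joint stands for the part that bears it (a point fixed in the world has none). Each returns a list of dicts, best first, with "score" (0 to 1); they miss things now and then, are a little off and sometimes report something else, mostly with a low value. They report only what shows in the picture. A call takes as long as a camera call. They do not tell look-alikes from the thing itself.
- nets.find_in(camera, label): "at" ([column, row] in pixels, amid what is visible of it).
- nets.spot_point(camera, label): "at" ([column, row] in pixels: a listed point, or the origin of a listed thing).
The state is a dict: "time_s": time; "joints": joint angles; "qd": joint speeds; "effort": joint torques, N m; "tcp_pos": TCP position; "ee_rot": TCP orientation; "ft_force": force on the tool from outside, world axes, zero at the start; "torque": the same for the moment, N m; "width": finger opening in m.
Only numpy, scipy, OpenCV 4.12 (cv2) and the standard library are available. Lean on these libraries where they do the work, as an engineer would, in place of code of your own. Each camera call takes 0.05 s, during which the arm holds its last target.

## Working session

There is one attempt and no reset: what is moved stays moved. The work goes in short steps, Python scripts to look and compute and a shell command to move; the robot and the scene stay as the last step left them, time stands still between calls to the robot, and variables do not carry over. Pictures are saved under pics/ and viewed, and the job is handed in when it is done.

```bash
mkdir -p pics; ls; python3 - <<'E'
from cell import bot,eyes,nets
import cv2,numpy as np
s=bot.read_state()
for k,v in s.items(): print(k,np.round(v,4))
print(bot.hold_point_z)
for c in("scene","top"):
    p,d=eyes.grab_frame(c); cv2.imwrite(f"pics/{c}0.png",p[:,:,::-1]); np.save(f"pics/{c}0_d.npy",d)
    k=eyes.calibration(c); print(c,k)
    for n in ["gauge","stand","rest"]:
        print(n,[(np.round(r['at']),round(r['score'],2)) for r in nets.find_in(c,n)][:4])
    for n in ["gauge_neck","gauge_eye","gauge","stand","rest","bar_root"]:
        print("pt",n,[(np.round(r['at'],1),round(r['score'],2)) for r in nets.spot_point(c,n)][:4])
E
```

```text
pics
time_s 0.0
joints [ 1.2511  0.3842  0.0164  1.3712 -0.0063  1.3882 -0.0465]
qd [-0.0015 -0.0006 -0.0002  0.0008 -0.0008 -0.0012 -0.0004]
effort [ 2.00000e-04 -6.27602e+01  8.44700e-01 -3.71832e+01  1.67000e-02
  1.41000e-02  0.00000e+00]
tcp_pos [ 0.1586 -0.604   0.2303]
ee_rot [ 0.5593  0.4323  0.5605 -0.4314]
ft_force [-0.4353 -0.6973  0.9951]
torque [-0.0086  0.0156 -0.0174]
width 0.0854
0.0187
scene {'mtx': array([[486.2116335 ,   0.        , 278.16317675],
       [  0.        , 486.2116335 , 209.57628945],
       [  0.        ,   0.        ,   1.        ]]), 'xyz': array([-0.06171891,  0.61056564,  0.74755223]), 'orientation': array([-0.30724579, -0.16983519,  0.44048244,  0.82627553])}
gauge [(array([297., 182.]), 0.77), (array([365., 214.]), 0.72)]
stand [(array([314., 210.]), 0.93)]
rest [(array([234., 320.]), 0.88), (array([277., 262.]), 0.59)]
pt gauge_neck [(array([363.2, 191.5]), 0.62), (array([299. , 162.3]), 0.56), (array([237.9, 243.3]), 0.17)]
pt gauge_eye [(array([366.6, 215.5]), 0.67), (array([296.5, 187.9]), 0.6)]
pt gauge [(array([364.6, 233.8]), 0.81), (arra
[... 359 characters left out ...]
 ,   1.        ]]), 'xyz': array([ 0.36028735, -0.07650841,  1.14508718]), 'orientation': array([ 0.70833905,  0.07419758, -0.06596031, -0.69885603])}
gauge [(array([370., 273.]), 0.46)]
stand []
rest [(array([199., 264.]), 0.94), (array([378., 173.]), 0.46)]
pt gauge_neck [(array([375.7, 272.4]), 0.53)]
pt gauge_eye [(array([368.5, 276.4]), 0.6), (array([343.8, 201.6]), 0.44)]
pt gauge [(array([340.8, 209.8]), 0.65), (array([330.6, 194.4]), 0.38), (array([352.3, 221. ]), 0.23)]
pt stand [(array([352.9, 221.3]), 0.71), (array([344.7, 201. ]), 0.64)]
pt rest [(array([204.4, 265.2]), 0.94)]
pt bar_root [(array([356.5, 210.3]), 0.74), (array([271.5, 240.5]), 0.57), (array([351.7, 217.8]), 0.4)]
```

View pics/scene0.png

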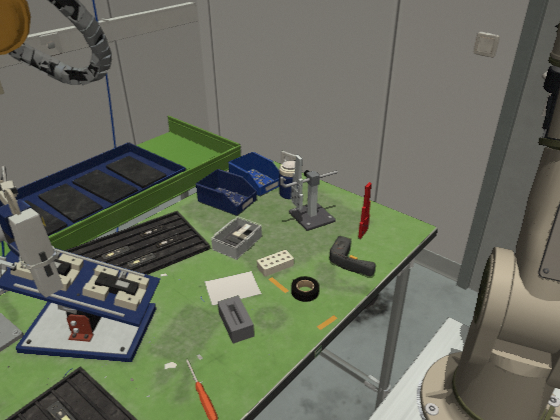

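View pics/top0.png

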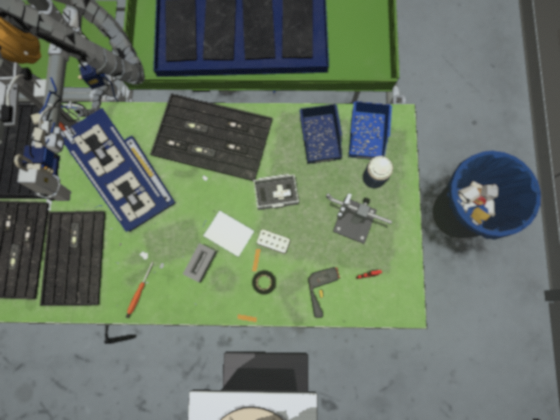

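```bash
python3 - <<'E'
import cv2
a=cv2.imread('pics/scene0.png')[130:270,230:430]; cv2.imwrite('pics/c1.png',cv2.resize(a,None,fx=4,fy=4,interpolation=cv2.INTER_CUBIC))
a=cv2.imread('pics/top0.png')[150:300,300:420]; cv2.imwrite('pics/c2.png',cv2.resize(a,None,fx=4,fy=4,interpolation=cv2.INTER_CUBIC))
E
```

```text
(no output)
```

View pics/c1.png

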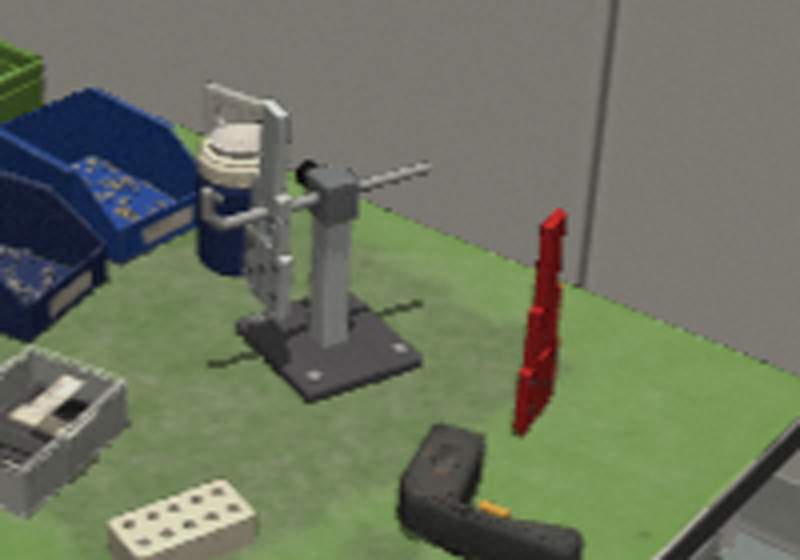

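View pics/c2.png

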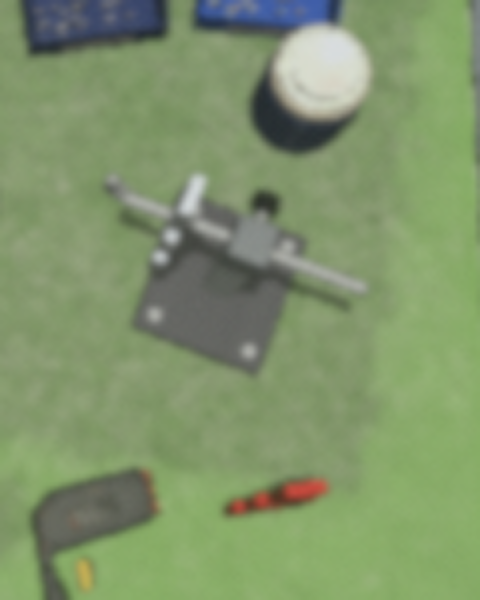

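The scene shows two gauge-shaped things. The aluminium one hangs on the hook at scene px (297,182), top px (348,198). The red one stands at scene (365,212), top (370,273). The crop confirms the bare-metal one is on the hook's bar, so I choose that one. Next I'll take measurements.

```bash
cat > h.py <<'E'
import numpy as np, cv2
from scipy.spatial.transform import Rotation as R
from cell import bot,eyes,nets
def q(o): return R.from_quat([o[1],o[2],o[3],o[0]]).as_matrix()
def cloud(c,d):
    k=eyes.calibration(c); K=k['mtx']; v,u=np.mgrid[:420,:560]
    P=np.stack([(u-K[0,2])/K[0,0]*d,-(v-K[1,2])/K[1,1]*d,-d],-1)
    return P@q(k['orientation']).T+k['xyz']
def proj(c,X):
    k=eyes.calibration(c);K=k['mtx']; p=(np.atleast_2d(X)-k['xyz'])@q(k['orientation'])
    return np.stack([K[0,0]*p[:,0]/-p[:,2]+K[0,2],K[1,1]*-p[:,1]/-p[:,2]+K[1,2]],-1)
E
python3 - <<'E'
from h import *
s=bot.read_state(); print(np.round(q(s['ee_rot']),3))
for c in("scene","top"):
    d=np.load(f"pics/{c}0_d.npy"); P=cloud(c,d)
    print(c, "z table", P[300,300] if c=="scene" else P[310,350])
    img=cv2.imread(f'pics/{c}0.png')
    # region near stand
    m=(P[...,0]>.2)&(P[...,0]<.6)&(P[...,1]>-.45)&(P[...,1]<0)&(d>0)
    h=m&(P[...,2]>.128)&(P[...,2]<.14); 
    g=m&(P[...,2]>.15)
    for n,mm in(("head",h),("top",g)):
        v,u=np.where(mm); print(n,len(u)); 
        for a in list(zip(u,v))[::max(1,len(u)//25)]: print(a,np.round(P[a[1],a[0]],3),img[a[1],a[0]][::-1])
E
```

```text
[[ 0.     0.967  0.254]
 [ 0.     0.254 -0.967]
 [-1.     0.    -0.   ]]
scene z table [0.41200573 0.00709231 0.00212596]
head 130
(np.int64(311), np.int64(171)) [ 0.599 -0.266  0.137] [92 95 92]
(np.int64(333), np.int64(171)) [ 0.564 -0.315  0.128] [120 119 114]
(np.int64(313), np.int64(172)) [ 0.593 -0.267  0.135] [120 122 121]
(np.int64(308), np.int64(173)) [ 0.597 -0.251  0.138] [115 119 115]
(np.int64(314), np.int64(173)) [ 0.588 -0.265  0.135] [120 123 120]
(np.int64(308), np.int64(174)) [ 0.596 -0.25   0.136] [93 95 93]
(np.int64(313), np.int64(174)) [ 0.588 -0.26   0.134] [120 122 119]
(np.int64(318), np.int64(174)) [ 0.576 -0.265  0.137] [112 113 112]
(np.int64(311), np.int64(175)) [ 0.584 -0.246  0.139] [122 124 122]
(np.int64(316), np.int64(175)) [ 0.577 -0.258  0.137] [123 125 123]
(np.int64(308), np.int64(176)) [ 0.595 -0.248  0.131] [51 54 53]
(np.int64(313), np.int64(176)) [ 0.58  -0.249  0.136] [114 116 115]
(np.int64(318), np.int64(176)) [ 0.573 -0.261  0.133] [69 70 69]
(np.int64(311), np.int64(177)) [ 0.583 -0.246  0.134] [69 72 69]
(np.int64(316), np.int64(177)) [
[... 6538 characters left out ...]
 0.593 -0.212  0.159] [94 98 93]
(np.int64(344), np.int64(205)) [ 0.592 -0.213  0.165] [88 92 85]
(np.int64(345), np.int64(205)) [ 0.591 -0.215  0.168] [89 93 87]
(np.int64(346), np.int64(205)) [ 0.589 -0.216  0.174] [ 98 101  95]
(np.int64(344), np.int64(206)) [ 0.592 -0.215  0.152] [94 98 92]
(np.int64(345), np.int64(206)) [ 0.591 -0.216  0.158] [86 90 85]
(np.int64(377), np.int64(270)) [ 0.444 -0.288  0.15 ] [164  92  70]
(np.int64(381), np.int64(270)) [ 0.444 -0.297  0.151] [160 125  91]
(np.int64(376), np.int64(271)) [ 0.442 -0.286  0.15 ] [183  77  62]
(np.int64(376), np.int64(272)) [ 0.44  -0.286  0.15 ] [194  74  61]
(np.int64(378), np.int64(272)) [ 0.44  -0.29   0.151] [189  74  60]
```

```bash
python3 - <<'E'
from h import *
for c in("scene","top"):
    d=np.load(f"pics/{c}0_d.npy"); P=cloud(c,d); img=cv2.imread(f'pics/{c}0.png').astype(int)
    sat=img.max(-1)-img.min(-1)
    m=(P[...,0]>.52)&(P[...,0]<.68)&(P[...,1]>-.4)&(P[...,1]<-.08)&(d>0)&(sat<25)
    g=P[m&(P[...,2]>.155)&(P[...,2]<.21)]; print(c,"gauge neck",g.mean(0),len(g))
    b=P[m&(P[...,2]>.09)&(P[...,2]<.15)&(P[...,0]>.57)]
    hd=P[m&(P[...,2]>.13)&(P[...,2]<.14)&(P[...,1]<-.244)&(P[...,1]>-.28)];
    if len(hd): print("headtop",np.median(hd,0),np.ptp(hd,0),cv2.minAreaRect((hd[:,:2]*1000).astype(np.float32)))
    o=P[m&(P[...,2]>.1)&(P[...,2]<.16)&(P[...,1]>-.203)]
    o=o[np.argsort(o[:,1])]; print("hook/outer"); print(np.round(o[::max(1,len(o)//30)],3))
    base=P[m&(P[...,2]>.005)&(P[...,2]<.016)&(img.sum(-1)<300)]; print("base",len(base),base.mean(0),cv2.minAreaRect((base[:,:2]*1000).astype(np.float32)))
    r=(P[...,2]>.026)&(P[...,2]<.042)&(P[...,0]<.6)&(P[...,0]>.3)&(P[...,1]>.03)&(P[...,1]<.25)&(sat<25)
    v,u=np.where(r); rr=P[r]; print("rest",len(rr),rr.mean(0),cv2.minAreaRect((rr[:,:2]*1000).astype(np.float32)), u.min(),u.max(),v.min(),v.max())
E
```

```text
scene gauge neck [ 0.59829154 -0.21279228  0.18014062] 127
headtop [ 0.58627828 -0.25737717  0.13571071] [0.04609798 0.03023592 0.00928683] ((595.2501831054688, -263.1215515136719), (28.184040069580078, 47.55595016479492), 72.01959991455078)
hook/outer
[[ 0.613 -0.203  0.124]
 [ 0.615 -0.201  0.124]
 [ 0.607 -0.2    0.125]
 [ 0.61  -0.199  0.124]
 [ 0.611 -0.196  0.119]
 [ 0.612 -0.193  0.126]
 [ 0.611 -0.192  0.124]
 [ 0.609 -0.19   0.123]
 [ 0.618 -0.189  0.126]
 [ 0.614 -0.188  0.128]
 [ 0.609 -0.186  0.128]
 [ 0.617 -0.184  0.12 ]
 [ 0.613 -0.184  0.121]
 [ 0.616 -0.182  0.129]
 [ 0.615 -0.182  0.141]
 [ 0.618 -0.181  0.146]
 [ 0.617 -0.18   0.144]
 [ 0.62  -0.18   0.123]
 [ 0.616 -0.179  0.125]
 [ 0.618 -0.177  0.148]
 [ 0.617 -0.177  0.128]
 [ 0.617 -0.177  0.143]
 [ 0.62  -0.176  0.143]
 [ 0.619 -0.174  0.132]
 [ 0.618 -0.174  0.146]
 [ 0.618 -0.174  0.152]
 [ 0.618 -0.174  0.135]
 [ 0.621 -0.173  0.146]
 [ 0.62  -0.172  0.132]
 [ 0.62  -0.172  0.135]
 [ 0.617 -0.172  0.139]]
base 625 [ 0.58187861 -0.24385028  0.01074326] ((611.0785522460938, -195.29730224609375), (227.2236633
[... 1172 characters left out ...]
.146]
 [ 0.616 -0.183  0.123]
 [ 0.62  -0.183  0.147]
 [ 0.618 -0.183  0.126]
 [ 0.617 -0.181  0.146]
 [ 0.619 -0.18   0.15 ]
 [ 0.621 -0.18   0.15 ]
 [ 0.616 -0.18   0.131]
 [ 0.617 -0.179  0.137]
 [ 0.617 -0.178  0.147]
 [ 0.622 -0.178  0.149]
 [ 0.619 -0.178  0.151]
 [ 0.618 -0.177  0.135]
 [ 0.618 -0.176  0.142]
 [ 0.62  -0.176  0.145]
 [ 0.622 -0.176  0.149]
 [ 0.62  -0.175  0.136]]
base 548 [ 0.5883544  -0.24493405  0.00946995] ((603.99072265625, -204.96665954589844), (151.04600524902344, 246.137451171875), 0.21741390228271484)
rest 537 [0.46792929 0.14239793 0.03226985] ((468.80950927734375, 142.60488891601562), (47.0295524597168, 88.41404724121094), 64.99205017089844) 184 214 244 281
```

```bash
python3 - <<'E'
import cv2
a=cv2.imread('pics/scene0.png')[145:215,270:345]; cv2.imwrite('pics/c3.png',cv2.resize(a,None,fx=8,fy=8,interpolation=cv2.INTER_CUBIC))
a=cv2.imread('pics/top0.png')[225:300,160:240]; cv2.imwrite('pics/c4.png',cv2.resize(a,None,fx=7,fy=7,interpolation=cv2.INTER_CUBIC))
E
```

```text
(no output)
```

View pics/c3.png

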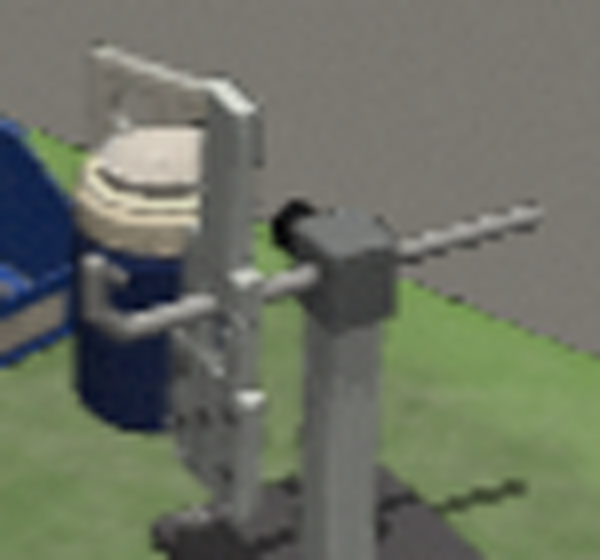

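View pics/c4.png

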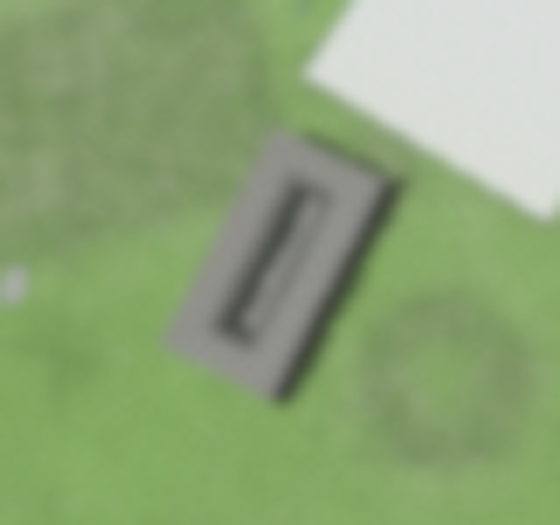

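```bash
python3 - <<'E'
from h import *
d=np.load("pics/scene0_d.npy"); P=cloud("scene",d)
for v in (153,156,159,162,165,168,172,176,180): print(v,[tuple(np.round(P[v,u],3)) for u in range(282,304,3)])
print(proj("scene",[[.59,-.21,.198],[.613,-.218,.198]]))
d=np.load("pics/top0_d.npy"); P=cloud("top",d)
m=(P[...,0]>.55)&(P[...,0]<.66)&(P[...,1]>-.26)&(P[...,1]<-.18)&(P[...,2]>.18)&(P[...,2]<.22)
print(m.sum(),np.round(P[m],3).tolist())
m=(P[...,0]>.52)&(P[...,0]<.75)&(P[...,1]>-.4)&(P[...,1]<-.26)&(P[...,2]>.08)&(P[...,2]<.12)
print(P[m].mean(0))
E
```

```text
153 [(np.float64(1.569), np.float64(-1.273), np.float64(-0.523)), (np.float64(1.544), np.float64(-1.269), np.float64(-0.514)), (np.float64(1.523), np.float64(-1.271), np.float64(-0.508)), (np.float64(1.511), np.float64(-1.284), np.float64(-0.509)), (np.float64(1.475), np.float64(-1.266), np.float64(-0.49)), (np.float64(1.47), np.float64(-1.286), np.float64(-0.496)), (np.float64(1.449), np.float64(-1.287), np.float64(-0.489)), (np.float64(1.41), np.float64(-1.264), np.float64(-0.468))]
156 [(np.float64(1.566), np.float64(-1.269), np.float64(-0.54)), (np.float64(1.554), np.float64(-1.281), np.float64(-0.541)), (np.float64(1.515), np.float64(-1.262), np.float64(-0.52)), (np.float64(1.504), np.float64(-1.275), np.float64(-0.522)), (np.float64(1.484), np.float64(-1.277), np.float64(-0.516)), (np.float64(0.601), np.float64(-0.211), np.float64(0.201)), (np.float64(0.598), np.float64(-0.219), np.float64(0.199)), (np.float64(1.426), np.float64(-1.286), np.float64(-0.5))]
159 [(np.float64(1.572), np.float64(-1.276), np.float64(-0.564)), (np.float64(1.539), np.float64(-1.264), np.float64(-0.548
[... 3728 characters left out ...]
0.603, -0.215, 0.185], [0.6, -0.216, 0.196], [0.601, -0.218, 0.196], [0.601, -0.22, 0.195], [0.6, -0.222, 0.197], [0.599, -0.214, 0.194], [0.598, -0.216, 0.196], [0.599, -0.218, 0.194], [0.599, -0.22, 0.195], [0.596, -0.213, 0.196], [0.596, -0.216, 0.196], [0.596, -0.218, 0.196], [0.596, -0.22, 0.195], [0.594, -0.211, 0.195], [0.593, -0.213, 0.196], [0.593, -0.215, 0.198], [0.593, -0.218, 0.197], [0.591, -0.211, 0.197], [0.592, -0.214, 0.195], [0.591, -0.215, 0.197], [0.591, -0.218, 0.198], [0.592, -0.211, 0.183], [0.591, -0.212, 0.188], [0.589, -0.213, 0.195], [0.589, -0.216, 0.196], [0.59, -0.213, 0.181], [0.589, -0.215, 0.184], [0.588, -0.217, 0.188]]
[ 0.70179106 -0.31432952  0.09285383]
```

```bash
python3 -m crank '[{"linear":[-0.2,0,0],"twist":-1},{"linear":[-0.2,0,0],"twist":-1},{"linear":[-0.2,0,0],"twist":-1},{"linear":[0,0,0],"twist":-1},{"linear":[0,0,0],"twist":-1},{"linear":[0,0,0],"twist":-1},{"linear":[0,0,0],"twist":-1}]' -1 30
cat >> h.py <<'E'
G=np.array([0.600,-0.2185]) 
def st(tgt=None):
    s=bot.read_state(); M=q(s['ee_rot']); p=s['tcp_pos']
    print("t",round(s['time_s'],2),"tcp",np.round(p,4),"zaz",round(np.degrees(np.arctan2(M[1,2],M[0,2])),2),"toolx",np.round(M[:,0],3),"f(tool)",np.round(M.T@s['ft_force'],2),"torq(tool)",np.round(M.T@s['torque'],3),"w",round(s['width'],4))
    if tgt is not None: print("need units",np.round(M.T@(np.array(tgt)-p)/.05,3))
E
python3 -c "
from h import *
st([.600,-.2185,.25])"
```

```text
time_s: 1.88
tcp_pos: [0.1588, -0.6044, 0.2623]
ee_rot: [0.699, 0.108, 0.699, -0.108]
ft_force: [-0.5, -0.6, 0.0]
width: 0.0856
t 1.88 tcp [ 0.1588 -0.6044  0.2623] zaz -17.52 toolx [-0. -0. -1.] f(tool) [-0.04 -0.7  -0.31] torq(tool) [0.029 0.046 0.035] w 0.0856
need units [ 0.244 10.017  6.092]
```

```bash
python3 -m crank '[{"linear":[0,0.9,0.55],"twist":0.18},{"linear":[0,0.9,0.55],"twist":0},{"linear":[0,0.9,0.55],"twist":0},{"linear":[0,0.9,0.55],"twist":0},{"linear":[0,0.9,0.55],"twist":0},{"linear":[0,0.9,0.55],"twist":0},{"linear":[0,0.9,0.55],"twist":0},{"linear":[0,0.9,0.55],"twist":0},{"linear":[0,0.9,0.55],"twist":0},{"linear":[0,0.9,0.55],"twist":0}]' 
python3 -c "
from h import *
st([.600,-.2185,.25])"
```

```text
time_s: 3.12
tcp_pos: [0.5718, -0.2633, 0.2619]
ee_rot: [0.697, 0.119, 0.697, -0.122]
ft_force: [0.1, 0.0, -0.1]
width: 0.0854
t 3.12 tcp [ 0.5718 -0.2633  0.2619] zaz -19.62 toolx [-0.    -0.004 -1.   ] f(tool) [0.08 0.05 0.09] torq(tool) [ 0.017 -0.065  0.019] w 0.0854
need units [0.234 1.034 0.23 ]
```

```bash
python3 -m crank '[{"linear":[0.1,0.5,0.12],"twist":0},{"linear":[0.1,0.5,0.11],"twist":-0.05},{"linear":[0,0,0],"twist":0}]' 
python3 -c "
from h import *
st([.600,-.2185,.163])
for c in ('scene','top'):
    p,d=eyes.grab_frame(c); cv2.imwrite('pics/%s1.png'%c,cv2.resize(p[130:260,240:400,::-1],None,fx=4,fy=4,interpolation=2))"
```

```text
time_s: 3.5
tcp_pos: [0.6035, -0.2126, 0.2507]
ee_rot: [0.698, 0.115, 0.698, -0.115]
ft_force: [0.2, 0.2, -1.4]
width: 0.0851
t 3.5 tcp [ 0.6035 -0.2126  0.2507] zaz -18.71 toolx [ 0.    -0.001 -1.   ] f(tool) [1.39 0.25 0.16] torq(tool) [-0.045 -0.019  0.045] w 0.0851
need units [ 1.754 -0.133 -0.029]
```

View pics/scene1.png

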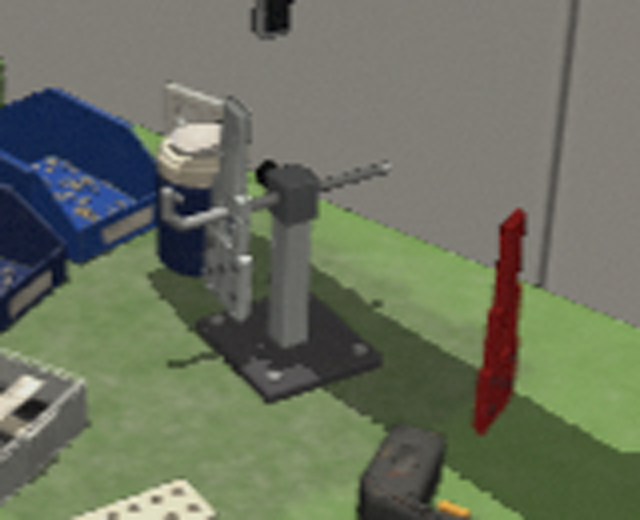

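The frame shows one finger above the gauge at px (307,134), consistent with the pose, and nothing is in the way, so I'll descend.

```bash
python3 -m crank '[{"linear":[0.6,-0.13,-0.03],"twist":0},{"linear":[0.6,0,0],"twist":0},{"linear":[0.55,0,0],"twist":0},{"linear":[0,0,0],"twist":0}]' 
python3 -c "
from h import *
print(proj('scene',[bot.read_state()['tcp_pos']]))
st([.600,-.2185,.163])"
```

```text
time_s: 4.1
tcp_pos: [0.5964, -0.2308, 0.1638]
ee_rot: [0.698, 0.117, 0.695, -0.123]
ft_force: [0.2, -0.2, -0.3]
width: 0.0852
[[303.47526197 167.06490221]]
t 4.1 tcp [ 0.5964 -0.2308  0.1638] zaz -19.58 toolx [ 0.002 -0.008 -1.   ] f(tool) [ 0.28 -0.11  0.29] torq(tool) [-0.03   0.043  0.012] w 0.0852
need units [ 0.015  0.257 -0.014]
```

```bash
python3 -m crank '[{"linear":[0,0.26,0],"twist":-0.07},{"linear":[0,0,0],"twist":0}]' 
python3 -c "
from h import *
st([.600,-.2185,.163])
for c in ('scene','top'):
    p,d=eyes.grab_frame(c); cv2.imwrite('pics/%s2.png'%c,cv2.resize(p[130:260,240:400,::-1],None,fx=4,fy=4,interpolation=2))"
```

```text
time_s: 4.35
tcp_pos: [0.6018, -0.2192, 0.1668]
ee_rot: [0.7, 0.114, 0.695, -0.12]
ft_force: [-0.8, 0.4, -0.0]
width: 0.0855
t 4.35 tcp [ 0.6018 -0.2192  0.1668] zaz -19.09 toolx [ 0.006 -0.01  -1.   ] f(tool) [ 0.    0.15 -0.85] torq(tool) [-0.001  0.035  0.04 ] w 0.0855
need units [ 0.075  0.001 -0.039]
```

View pics/scene2.png

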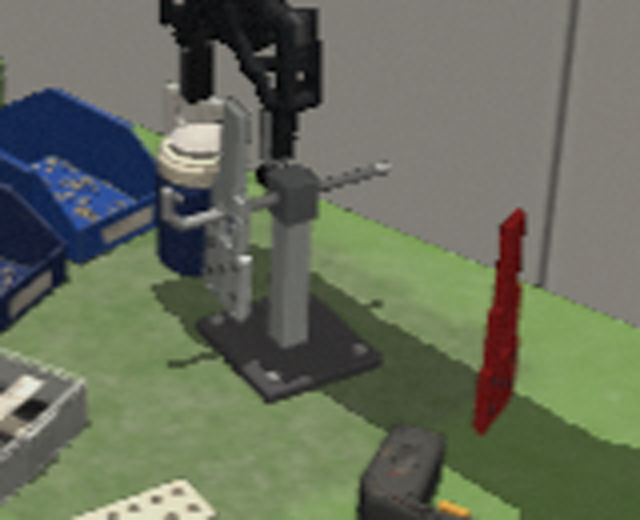

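View pics/top2.png

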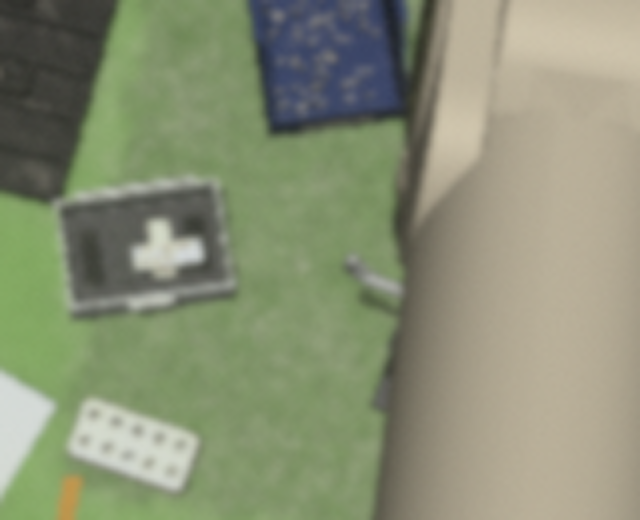

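```bash
python3 -m crank '[{"linear":[0.08,0,-0.045],"twist":0},{"linear":[0,0,0],"twist":0},{"linear":[0,0,0],"twist":0},{"linear":[0,0,0],"twist":0}]' 0.25 20
python3 -c "
from h import *
st([.5992,-.2180,.163])"
```

```text
time_s: 4.95
tcp_pos: [0.5994, -0.2206, 0.1634]
ee_rot: [0.7, 0.114, 0.694, -0.122]
ft_force: [0.3, -0.6, -0.2]
width: 0.0321
t 4.95 tcp [ 0.5994 -0.2206  0.1634] zaz -19.22 toolx [ 0.007 -0.012 -1.   ] f(tool) [ 0.18 -0.48  0.44] torq(tool) [-0.011  0.017  0.023] w 0.0321
need units [ 0.007  0.048 -0.02 ]
```

```bash
python3 -c "
from h import *
p,d=eyes.grab_frame('scene'); cv2.imwrite('pics/s3.png',cv2.resize(p[135:195,270:340,::-1],None,fx=8,fy=8,interpolation=2))
P=cloud('scene',d); img=p.astype(int)
for v in (160,163,166,169,172): print(v,[(u,tuple(P[v,u].round(3).tolist()),int(img[v,u].sum())) for u in range(286,318,2) if .5<P[v,u,0]<.66])"
```

```text
160 [(292, (0.624, -0.219, 0.179), 181), (294, (0.618, -0.219, 0.181), 104), (296, (0.609, -0.217, 0.185), 251), (298, (0.599, -0.212, 0.19), 253), (300, (0.586, -0.203, 0.198), 220), (302, (0.58, -0.203, 0.201), 204), (304, (0.573, -0.203, 0.203), 61), (306, (0.562, -0.196, 0.21), 60), (308, (0.57, -0.215, 0.199), 52)]
163 [(292, (0.625, -0.221, 0.17), 171), (294, (0.615, -0.216, 0.175), 131), (296, (0.608, -0.216, 0.177), 254), (298, (0.6, -0.214, 0.181), 253), (300, (0.586, -0.204, 0.19), 212), (302, (0.581, -0.205, 0.191), 202), (304, (0.573, -0.202, 0.195), 64), (306, (0.571, -0.208, 0.193), 60), (308, (0.568, -0.212, 0.192), 221)]
166 [(296, (0.608, -0.215, 0.169), 252), (298, (0.599, -0.212, 0.174), 263), (300, (0.585, -0.203, 0.182), 186), (302, (0.582, -0.206, 0.182), 207), (304, (0.573, -0.203, 0.186), 61), (306, (0.572, -0.21, 0.184), 61), (308, (0.57, -0.215, 0.183), 224)]
169 [(296, (0.608, -0.216, 0.16), 249), (298, (0.596, -0.209, 0.168), 262), (300, (0.586, -0.204, 0.173), 193), (302, (0.582, -0.207, 0.173), 207), (304, (0.572, -0.202, 0.179), 64), (306, (0.572, -0.21, 0.176), 61), (308, (0.57, -0.215, 0.174), 226)]
172 [(296, (0.608, -0.216, 0.152), 249), (298, (0.598, -0.211, 0.158), 267), (300, (0.589, -0.208, 0.163), 298), (302, (0.583, -0.208, 0.164), 282), (304, (0.622, -0.267, 0.125), 122), (306, (0.611, -0.261, 0.132), 87), (308, (0.598, -0.252, 0.14), 195), (310, (0.599, -0.261, 0.136), 217), (312, (0.594, -0.263, 0.137), 211), (314, (0.59, -0.266, 0.137), 222), (316, (0.586, -0.27, 0.136), 209)]
```

View pics/s3.png

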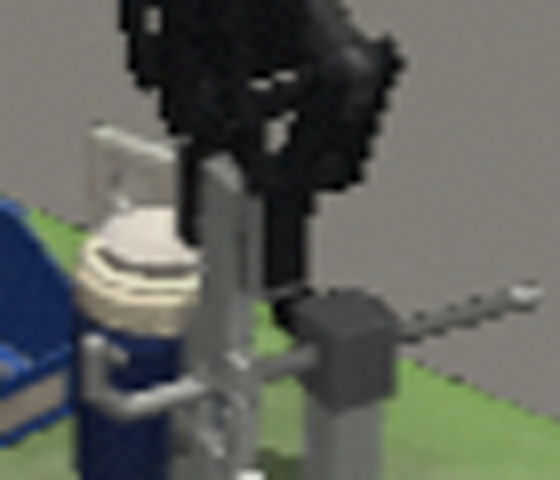

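```bash
python3 -m crank '[{"linear":[0,0.02,-0.01],"twist":0},{"linear":[0,0,0],"twist":0}]' 0.36 20
python3 -c "
from h import *
st()"
python3 -m crank '[{"linear":[0,0,0],"twist":0},{"linear":[0,0,0],"twist":0}]' 0.45 20
python3 -c "
from h import *
st()"
```

```text
time_s: 5.25
tcp_pos: [0.5993, -0.2194, 0.1634]
ee_rot: [0.7, 0.114, 0.694, -0.122]
ft_force: [0.6, -0.4, 0.3]
width: 0.0272
t 5.25 tcp [ 0.5993 -0.2194  0.1634] zaz -19.22 toolx [ 0.007 -0.012 -1.   ] f(tool) [-0.34 -0.14  0.68] torq(tool) [-0.008  0.03   0.003] w 0.0272
time_s: 5.5
tcp_pos: [0.5995, -0.2195, 0.1635]
ee_rot: [0.7, 0.114, 0.694, -0.122]
ft_force: [1.4, -0.4, -0.5]
width: 0.0236
t 5.5 tcp [ 0.5995 -0.2195  0.1635] zaz -19.22 toolx [ 0.007 -0.012 -1.   ] f(tool) [0.54 0.13 1.47] torq(tool) [-0.032 -0.107  0.021] w 0.0236
```

```bash
python3 -m crank '[{"linear":[0,0,0],"twist":0},{"linear":[0,0,0],"twist":0},{"linear":[0,0,0],"twist":0}]' 1 30
python3 -c "
from h import *
st()"
```

```text
time_s: 5.88
tcp_pos: [0.5995, -0.2195, 0.1635]
ee_rot: [0.7, 0.114, 0.694, -0.122]
ft_force: [0.6, -1.1, 0.5]
width: 0.0231
t 5.88 tcp [ 0.5995 -0.2195  0.1635] zaz -19.22 toolx [ 0.007 -0.012 -1.   ] f(tool) [-0.49 -0.9   0.92] torq(tool) [-0.046 -0.148 -0.003] w 0.0231
```

```bash
python3 -m crank '[{"linear":[-0.1,0,0],"twist":0},{"linear":[-0.1,0,0],"twist":0},{"linear":[0,0,0],"twist":0}]'
python3 -c "
from h import *
st()
p,d=eyes.grab_frame('scene'); cv2.imwrite('pics/s4.png',cv2.resize(p[135:215,270:340,::-1],None,fx=7,fy=7,interpolation=2)); st()"
```

```text
time_s: 6.25
tcp_pos: [0.5994, -0.2195, 0.174]
ee_rot: [0.7, 0.114, 0.694, -0.122]
ft_force: [0.4, -0.3, -1.5]
width: 0.0234
t 6.25 tcp [ 0.5994 -0.2195  0.174 ] zaz -19.23 toolx [ 0.007 -0.012 -1.   ] f(tool) [ 1.47 -0.19  0.46] torq(tool) [ 0.054 -0.197  0.028] w 0.0234
t 6.3 tcp [ 0.5994 -0.2195  0.1737] zaz -19.22 toolx [ 0.007 -0.012 -1.   ] f(tool) [1.23 0.38 0.06] torq(tool) [-0.043 -0.225 -0.013] w 0.0238
```

View pics/s4.png

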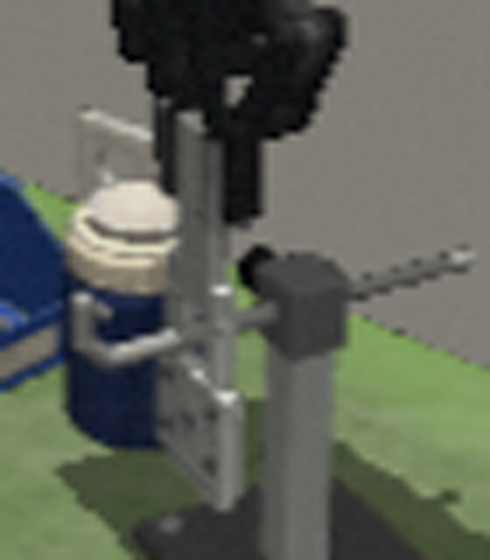

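```bash
python3 -m crank '[{"linear":[0,0.1,0],"twist":0},{"linear":[0,0.1,0],"twist":0},{"linear":[0,0.1,0],"twist":0},{"linear":[0,0.06,0],"twist":0},{"linear":[0,0,0],"twist":0}]'
python3 -c "
from h import *
st()
p,d=eyes.grab_frame('scene'); cv2.imwrite('pics/s5.png',cv2.resize(p[135:215,270:340,::-1],None,fx=7,fy=7,interpolation=2)); st()"
```

```text
time_s: 6.92
tcp_pos: [0.6061, -0.2017, 0.1736]
ee_rot: [0.701, 0.114, 0.694, -0.122]
ft_force: [1.5, -1.3, -1.1]
width: 0.0235
t 6.92 tcp [ 0.6061 -0.2017  0.1736] zaz -19.23 toolx [ 0.008 -0.013 -1.   ] f(tool) [ 1.14 -0.77  1.85] torq(tool) [ 0.001 -0.425 -0.113] w 0.0235
t 6.97 tcp [ 0.6061 -0.2017  0.1736] zaz -19.24 toolx [ 0.008 -0.013 -1.   ] f(tool) [ 1.25 -0.13  1.98] torq(tool) [-0.035 -0.47  -0.014] w 0.0234
```

View pics/s5.png

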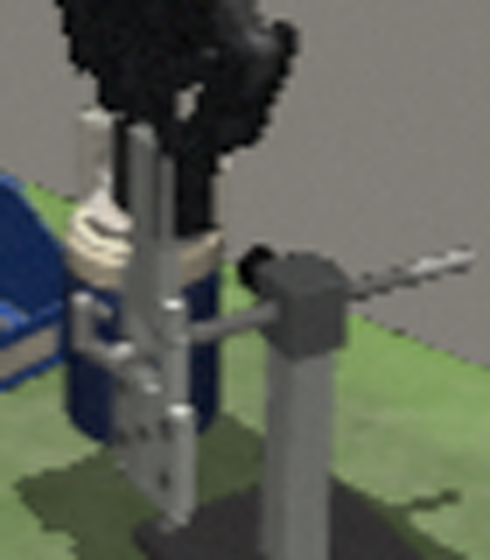

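The frame shows the gauge slid outward, with its window still around the bar at crop (150,340). The lateral load (fz about 2 N) suggests a rail is rubbing the bar, so I'll centre the gauge sideways.

```bash
python3 -m crank '[{"linear":[0,0,0.04],"twist":0},{"linear":[0,0,0],"twist":0}]'
python3 -c "
from h import *
st();eyes.grab_frame('top');st()"
python3 -m crank '[{"linear":[0,0,0.04],"twist":0},{"linear":[0,0,0],"twist":0}]'
python3 -c "
from h import *
st();eyes.grab_frame('top');st()"
```

```text
time_s: 7.22
tcp_pos: [0.6074, -0.2021, 0.1732]
ee_rot: [0.7, 0.114, 0.694, -0.122]
ft_force: [0.1, -0.2, -1.4]
width: 0.0235
t 7.22 tcp [ 0.6074 -0.2021  0.1732] zaz -19.23 toolx [ 0.006 -0.012 -1.   ] f(tool) [ 1.39 -0.19  0.17] torq(tool) [ 0.005 -0.023 -0.028] w 0.0235
t 7.28 tcp [ 0.6073 -0.202   0.1731] zaz -19.23 toolx [ 0.006 -0.012 -1.   ] f(tool) [ 2.11 -0.49 -0.74] torq(tool) [ 0.024  0.014 -0.058] w 0.0234
time_s: 7.52
tcp_pos: [0.6091, -0.2027, 0.173]
ee_rot: [0.7, 0.114, 0.695, -0.122]
ft_force: [-0.7, 0.2, -0.9]
width: 0.0234
t 7.53 tcp [ 0.6091 -0.2027  0.173 ] zaz -19.23 toolx [ 0.006 -0.011 -1.   ] f(tool) [ 0.86 -0.05 -0.75] torq(tool) [-0.022  0.01  -0.051] w 0.0234
t 7.58 tcp [ 0.6091 -0.2027  0.173 ] zaz -19.23 toolx [ 0.005 -0.012 -1.   ] f(tool) [ 0.74 -0.19  0.29] torq(tool) [-0.028 -0.044  0.021] w 0.0235
```

```bash
python3 -m crank '[{"linear":[0,0.04,0.03],"twist":0},{"linear":[0,0.04,0],"twist":0},{"linear":[0,0,0],"twist":0}]'
python3 -c "
from h import *
st()"
python3 -m crank '[{"linear":[0,0.03,0],"twist":0},{"linear":[0,0,0],"twist":0}]'
python3 -c "
from h import *
st()"
python3 -m crank '[{"linear":[0,0.03,0],"twist":0},{"linear":[0,0,0],"twist":0}]'
python3 -c "
from h import *
st()"
```

```text
time_s: 7.95
tcp_pos: [0.612, -0.199, 0.1729]
ee_rot: [0.7, 0.114, 0.695, -0.122]
ft_force: [0.3, -0.1, -0.7]
width: 0.0235
t 7.95 tcp [ 0.612  -0.199   0.1729] zaz -19.22 toolx [ 0.005 -0.011 -1.   ] f(tool) [0.72 0.05 0.34] torq(tool) [-0.011 -0.041 -0.004] w 0.0235
time_s: 8.2
tcp_pos: [0.6125, -0.1974, 0.173]
ee_rot: [0.7, 0.114, 0.695, -0.122]
ft_force: [1.2, 0.5, -1.5]
width: 0.0232
t 8.2 tcp [ 0.6125 -0.1974  0.173 ] zaz -19.21 toolx [ 0.005 -0.011 -1.   ] f(tool) [1.53 0.85 0.99] torq(tool) [-0.014  0.062  0.08 ] w 0.0232
time_s: 8.45
tcp_pos: [0.613, -0.1959, 0.173]
ee_rot: [0.7, 0.114, 0.695, -0.122]
ft_force: [-0.3, 0.6, -1.3]
width: 0.0235
t 8.45 tcp [ 0.613  -0.1959  0.173 ] zaz -19.22 toolx [ 0.006 -0.011 -1.   ] f(tool) [ 1.33  0.45 -0.49] torq(tool) [ 0.01   0.008 -0.022] w 0.0235
```

```bash
for i in 1 ; do python3 -m crank '[{"linear":[0,0.03,0],"twist":0},{"linear":[0,0,0],"twist":0}]' >/dev/null
python3 -c "
from h import *
st()"; done
python3 -m crank '[{"linear":[0,0.025,0],"twist":0},{"linear":[0,0,0],"twist":0}]' >/dev/null
python3 -c "
from h import *
st()"
```

```text
t 8.7 tcp [ 0.6135 -0.1944  0.173 ] zaz -19.22 toolx [ 0.006 -0.011 -1.   ] f(tool) [ 0.98  0.04 -0.61] torq(tool) [ 0.028 -0.019 -0.012] w 0.0234
t 8.95 tcp [ 0.614  -0.1932  0.1729] zaz -19.22 toolx [ 0.005 -0.011 -1.   ] f(tool) [1.98 0.35 0.53] torq(tool) [-0.037  0.005  0.003] w 0.0235
```

```bash

python3 -m crank '[{"linear":[0,0.025,0],"twist":0},{"linear":[0,0,0],"twist":0}]' >/dev/null
python3 -c "
from h import *
st()"
python3 -m crank '[{"linear":[0,0.025,0],"twist":0},{"linear":[0,0,0],"twist":0}]' >/dev/null
python3 -c "
from h import *
st()
p,d=eyes.grab_frame('scene'); cv2.imwrite('pics/s6.png',cv2.resize(p[135:215,270:340,::-1],None,fx=7,fy=7,interpolation=2)); st()"
```

```text
t 9.2 tcp [ 0.6141 -0.1929  0.1729] zaz -19.27 toolx [ 0.005 -0.012 -1.   ] f(tool) [ 1.01 -0.92 -0.78] torq(tool) [-0.018  0.028 -0.155] w 0.0234
t 9.45 tcp [ 0.6142 -0.1926  0.1729] zaz -19.33 toolx [ 0.005 -0.014 -1.   ] f(tool) [0.85 0.3  0.08] torq(tool) [ 0.058  0.017 -0.354] w 0.0237
t 9.5 tcp [ 0.6142 -0.1926  0.1729] zaz -19.33 toolx [ 0.005 -0.013 -1.   ] f(tool) [ 0.82 -2.25 -0.23] torq(tool) [ 0.028  0.006 -0.508] w 0.0236
```

View pics/s6.png

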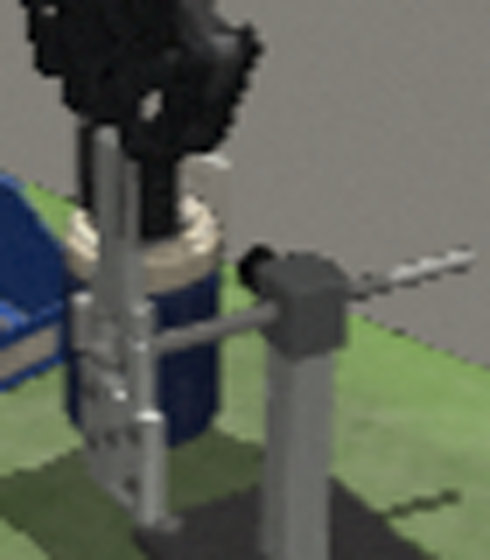

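Contact with the barb is at TCP (0.614,-0.193), with a torque step and about 2 N. That puts the bridge at u = -11.5 there, close to the camera's prediction. The tool can't pitch with these commands, so I'll swing the foot out by levering the gauge lightly against the clamp head in the across-width grip, at low force.

```bash
cat >> h.py <<'E'
D=np.array([.3292,.9443])
def uv():
    s=bot.read_state(); p=s['tcp_pos']; t=((p[:2]-[.600,-.2185])@D)*1e3
    print("t",round(t,1),"u_up",round(t-28.7-11.5,1),"v_up",round(p[2]*1e3-163.5,1)); st()
E
python3 -m crank '[{"linear":[0,-0.15,0],"twist":0},{"linear":[0,-0.15,0],"twist":0},{"linear":[0,-0.15,0],"twist":0},{"linear":[0,-0.15,0],"twist":0},{"linear":[0,-0.15,0],"twist":0},{"linear":[0,-0.15,0],"twist":0},{"linear":[0.04,-0.1,0],"twist":0},{"linear":[0,0,0],"twist":0}]' >/dev/null
python3 -c "
from h import *
uv()
p,d=eyes.grab_frame('scene'); cv2.imwrite('pics/s7.png',cv2.resize(p[135:215,270:340,::-1],None,fx=7,fy=7,interpolation=2)); st()"
```

```text
t -23.9 u_up -64.1 v_up 7.7
t 10.5 tcp [ 0.5967 -0.2426  0.1712] zaz -19.33 toolx [ 0.005 -0.012 -1.   ] f(tool) [ 1.03  0.34 -0.66] torq(tool) [ 0.025 -0.013  0.001] w 0.0233
t 10.55 tcp [ 0.5969 -0.2423  0.1713] zaz -19.31 toolx [ 0.005 -0.012 -1.   ] f(tool) [ 1.09  0.58 -0.38] torq(tool) [-0.014  0.048  0.058] w 0.0237
```

View pics/s7.png

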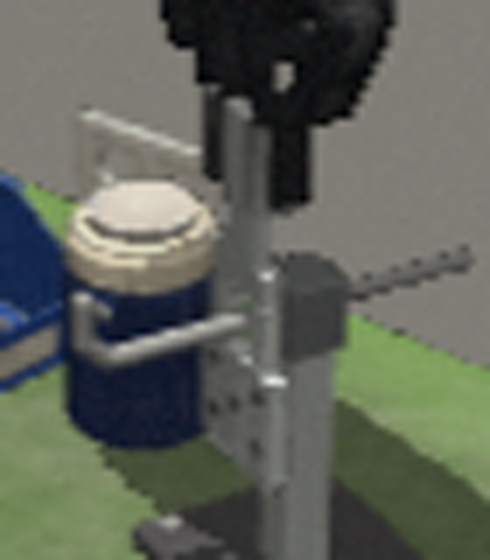

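The gauge is now close in front of the clamp head, and the hook with its upright and barb shows clearly at crop (85,320). I'll creep inward.

```bash

python3 -m crank '[{"linear":[0,-0.05,0],"twist":0},{"linear":[0,-0.05,0],"twist":0}]' >/dev/null
python3 -c "
from h import *
uv()"
python3 -m crank '[{"linear":[0,-0.05,0],"twist":0},{"linear":[0,-0.05,0],"twist":0}]' >/dev/null
python3 -c "
from h import *
uv()"
python3 -m crank '[{"linear":[0,-0.06,0],"twist":0},{"linear":[0,-0.06,0],"twist":0}]' >/dev/null
python3 -c "
from h import *
uv()"
```

```text
t -27.5 u_up -67.7 v_up 7.9
t 10.8 tcp [ 0.5956 -0.2461  0.1714] zaz -19.22 toolx [ 0.006 -0.011 -1.   ] f(tool) [ 1.74 -0.25  0.01] torq(tool) [-0.011  0.018  0.017] w 0.0236
t -30.8 u_up -71.0 v_up 8.1
t 11.05 tcp [ 0.5946 -0.2492  0.1716] zaz -19.11 toolx [ 0.007 -0.009 -1.   ] f(tool) [ 1.62  5.89 -0.14] torq(tool) [ 0.05  -0.062  1.509] w 0.0234
t -32.6 u_up -72.8 v_up 8.1
t 11.3 tcp [ 0.594  -0.2509  0.1716] zaz -18.88 toolx [ 0.008 -0.004 -1.   ] f(tool) [1.64 5.47 0.86] torq(tool) [0.075 0.013 1.429] w 0.0237
```

```bash

python3 -m crank '[{"linear":[0.02,-0.05,0],"twist":0},{"linear":[0.02,-0.06,0],"twist":0}]' 1 20 >/dev/null
python3 -c "
from h import *
uv()"
python3 -m crank '[{"linear":[0.02,-0.06,0],"twist":0},{"linear":[0.02,-0.06,0],"twist":0}]' >/dev/null
python3 -c "
from h import *
uv()
p,d=eyes.grab_frame('scene'); cv2.imwrite('pics/s8.png',cv2.resize(p[135:215,270:340,::-1],None,fx=7,fy=7,interpolation=2)); st()"
```

```text
t -33.4 u_up -73.6 v_up 7.0
t 11.55 tcp [ 0.5941 -0.2519  0.1705] zaz -18.63 toolx [ 0.011  0.    -1.   ] f(tool) [-2.08  6.27 -1.11] torq(tool) [0.045 0.25  1.621] w 0.0233
t -34.6 u_up -74.8 v_up 5.9
t 11.8 tcp [ 0.5941 -0.2531  0.1694] zaz -18.37 toolx [ 0.014  0.005 -1.   ] f(tool) [-0.54  5.87 -0.92] torq(tool) [0.115 0.228 1.429] w 0.0236
t 11.85 tcp [ 0.5941 -0.2534  0.1694] zaz -18.38 toolx [ 0.014  0.005 -1.   ] f(tool) [-0.13  5.36 -0.02] torq(tool) [0.085 0.117 1.563] w 0.0234
```

View pics/s8.png

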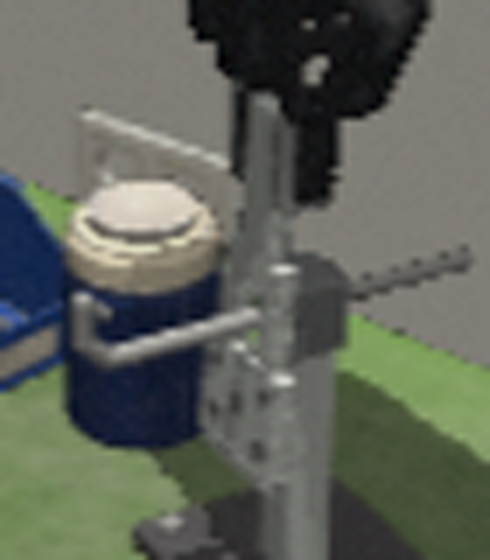

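```bash

python3 -m crank '[{"linear":[0,-0.03,0],"twist":0},{"linear":[0.01,-0.03,0],"twist":0}]' 0.47 20 >/dev/null
python3 -c "
from h import *
uv()"
python3 -m crank '[{"linear":[0.01,-0.04,0],"twist":0},{"linear":[0.01,-0.04,0],"twist":0}]' 0.46 20 >/dev/null
python3 -c "
from h import *
uv()"
```

```text
t -34.9 u_up -75.1 v_up 5.7
t 12.1 tcp [ 0.5941 -0.2534  0.1692] zaz -18.21 toolx [ 0.015  0.008 -1.   ] f(tool) [-0.55  5.13 -1.13] torq(tool) [0.08  0.194 1.364] w 0.0234
t -36.0 u_up -76.2 v_up 5.4
t 12.35 tcp [ 0.5939 -0.2545  0.1689] zaz -18.05 toolx [ 0.017  0.011 -1.   ] f(tool) [-1.96  6.03 -1.16] torq(tool) [0.105 0.37  1.57 ] w 0.0232
```

```bash

python3 -m crank '[{"linear":[0,0,0],"twist":0},{"linear":[0,0,0],"twist":0}]' 0.45 20 >/dev/null
python3 -c "
from h import *
uv()"
python3 -m crank '[{"linear":[0.0,-0.03,0],"twist":0},{"linear":[0.0,-0.03,0],"twist":0}]' 0.443 20 >/dev/null
python3 -c "
from h import *
uv()"
```

```text
t -35.8 u_up -76.0 v_up 5.5
t 12.6 tcp [ 0.594  -0.2543  0.169 ] zaz -18.03 toolx [ 0.017  0.011 -1.   ] f(tool) [ 0.96  3.5  -0.95] torq(tool) [0.004 0.12  0.789] w 0.0233
t -39.4 u_up -79.6 v_up 5.2
t 12.85 tcp [ 0.5928 -0.2577  0.1687] zaz -18.04 toolx [ 0.016  0.01  -1.   ] f(tool) [1.55 2.03 0.35] torq(tool) [0.095 0.101 0.54 ] w 0.0238
```

The light grip (0.443) lets the gauge pivot at about 2 N, so I'll continue that way.

```bash

python3 -m crank '[{"linear":[0.02,-0.06,0],"twist":0},{"linear":[0.02,-0.06,0],"twist":0}]'  >/dev/null
python3 -c "
from h import *
uv()"
python3 -m crank '[{"linear":[0.03,-0.06,0],"twist":0},{"linear":[0.03,-0.06,0],"twist":0}]'  >/dev/null
python3 -c "
from h import *
uv()
p,d=eyes.grab_frame('scene'); cv2.imwrite('pics/s9.png',cv2.resize(p[135:215,270:340,::-1],None,fx=7,fy=7,interpolation=2))"
```

```text
t -46.3 u_up -86.5 v_up 3.4
t 13.1 tcp [ 0.5909 -0.2644  0.1669] zaz -18.07 toolx [ 0.017  0.01  -1.   ] f(tool) [-1.22  2.29 -0.14] torq(tool) [0.039 0.205 0.532] w 0.0235
t -53.3 u_up -93.5 v_up 0.4
t 13.35 tcp [ 0.5889 -0.271   0.1639] zaz -18.11 toolx [ 0.017  0.009 -1.   ] f(tool) [-1.34  3.25 -0.52] torq(tool) [0.052 0.118 0.492] w 0.024
```

View pics/s9.png

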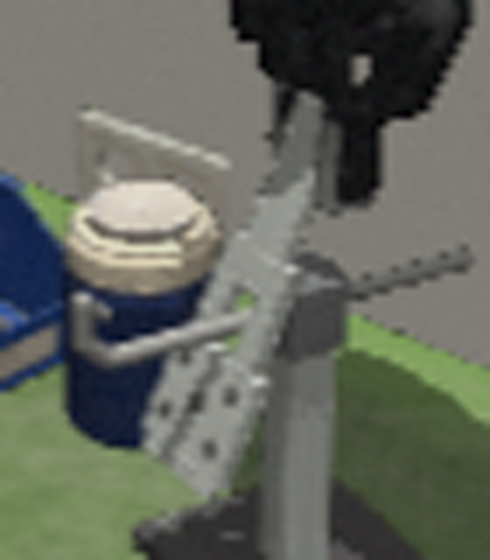

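The gauge is now visibly tilted with its foot outward. The window is round the bar, with the foot at crop (200,440). I'll measure the tilt from depth.

```bash
cat >> h.py <<'E'
def tilt(save=None,lo=.03,hi=.2,box=None):
    p,d=eyes.grab_frame('scene'); P=cloud('scene',d); im=p.astype(int)
    s=bot.read_state(); c=s['tcp_pos']
    sat=im.max(-1)-im.min(-1)
    t=(P[...,:2]-[.600,-.2185])@D; x=(P[...,:2]-[.600,-.2185])@[D[1],-D[0]]
    tc=(c[:2]-[.600,-.2185])@D; xc=(c[:2]-[.600,-.2185])@[D[1],-D[0]]
    m=(abs(x-xc)<.03)&(abs(t-tc)<.12)&(d>0)&(sat<22)&(P[...,2]<c[2]+.02)&(P[...,2]>c[2]-.16)
    return p,d,P,m,t,x
E
python3 -c "
from h import *
p,d,P,m,t,x=tilt()
X=np.stack([t[m],x[m],P[...,2][m]],-1)*1e3
import numpy as np
rng=np.random.default_rng(0); best=0
for i in range(3000):
    a=X[rng.choice(len(X),3,False)]; n=np.cross(a[1]-a[0],a[2]-a[0]); l=np.linalg.norm(n)
    if l<50: continue
    n/=l; n*=np.sign(n[0])
    if abs(n[1])>.15 or n[0]<.5: continue
    k=(abs((X-a[0])@n)<2.0)
    if k.sum()>best: best=k.sum();bk=k
Y=X[bk]; c=Y.mean(0); n=np.linalg.svd(Y-c)[2][2]; n*=np.sign(n[0]); print(len(X),best,n,c,'tilt',np.degrees(np.arctan2(n[2],n[0])))
vv,uu=np.where(m); o=p.copy(); o[vv[bk],uu[bk]]=[255,0,0]
cv2.imwrite('pics/t1.png',cv2.resize(o[135:215,270:340,::-1],None,fx=7,fy=7,interpolation=0))
print('z range',Y[:,2].min(),Y[:,2].max(),'z where t..', )
uv()
"
```

```text
1485 372 [ 0.91151751 -0.01835636  0.41085139] [-14.11691377   4.1903956  117.80504524] tilt 24.2626803799901
z range 64.91241150335125 183.55101970702592 z where t..
t -53.7 u_up -93.9 v_up 0.2
t 13.45 tcp [ 0.5887 -0.2714  0.1637] zaz -18.15 toolx [ 0.017  0.009 -1.   ] f(tool) [0.15 0.39 0.04] torq(tool) [0.051 0.097 0.233] w 0.024
```

View pics/t1.png

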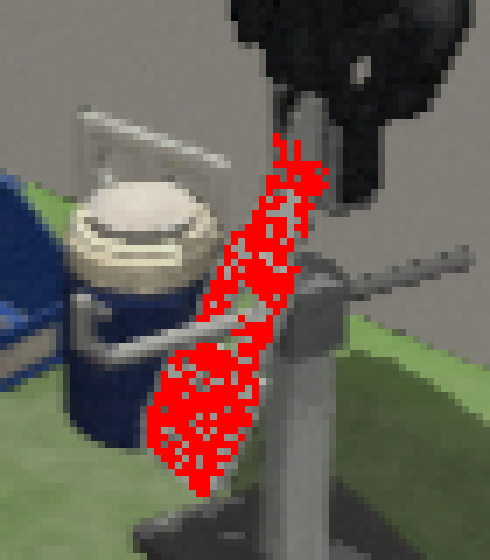

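```bash
cat >> h.py <<'E'
def meas(tag=None,tol=2.0,tlim=None):
    p,d,P,m,t,x=tilt()
    X=np.stack([t[m],x[m],P[...,2][m]],-1)*1e3
    rng=np.random.default_rng(0); best=0
    for i in range(3000):
        a=X[rng.choice(len(X),3,False)]; n=np.cross(a[1]-a[0],a[2]-a[0]); l=np.linalg.norm(n)
        if l<50: continue
        n/=l; n*=np.sign(n[0])
        if abs(n[1])>.2 or n[0]<.5: continue
        k=(abs((X-a[0])@n)<tol)
        if k.sum()>best: best=k.sum();bk=k
    Y=X[bk]; c=Y.mean(0); n=np.linalg.svd(Y-c)[2][2]; n*=np.sign(n[0])
    th=np.arctan2(n[2],n[0]); e=np.array([-np.sin(th),0,np.cos(th)]); nn=np.array([np.cos(th),0,np.sin(th)])
    s=Y@e; off=c@n/np.hypot(n[0],n[2])   # at x = 0.. 
    pc=np.percentile(s,[0.5,1,2,99]); xs=np.percentile(Y[:,1],[2,98])
    s0=pc[0]
    mid=(off-4)
    Mxy=nn*mid+e*(s0+76)
    print('inl',best,'tilt',round(np.degrees(th),1),'ny',round(n[1],3),'s pct',pc.round(1),'x',xs.round(1),'foot mid (t,z)',(nn*mid+e*s0)[[0,2]].round(1),'M (t,z)',Mxy[[0,2]].round(1))
    if tag:
        vv,uu=np.where(m); o=p.copy(); o[vv[bk],uu[bk]]=[255,0,0]
        cv2.imwrite(f'pics/{tag}.png',np.hstack([cv2.resize(a[130:225,265:335,::-1],None,fx=5.6,fy=5.6,interpolation=i) for a,i in((o,0),(p,2))]))
    return th
E
python3 -m crank '[{"linear":[0.02,-0.05,0],"twist":0},{"linear":[0.02,-0.05,0],"twist":0},{"linear":[0.02,-0.05,0],"twist":0}]'  >/dev/null
python3 -c "
from h import *
uv(); meas('m1')"
```

```text
t -61.2 u_up -101.4 v_up -3.1
t 13.82 tcp [ 0.5864 -0.2786  0.1604] zaz -18.12 toolx [ 0.017  0.009 -1.   ] f(tool) [-0.27  0.65  0.27] torq(tool) [0.01  0.027 0.499] w 0.0241
inl 378 tilt 32.0 ny 0.017 s pct [ 51.1  51.5  52.3 177. ] x [-17.8  28.4] foot mid (t,z) [15.7 70.1] M (t,z) [-24.6 134.6]
```

View pics/m1.png

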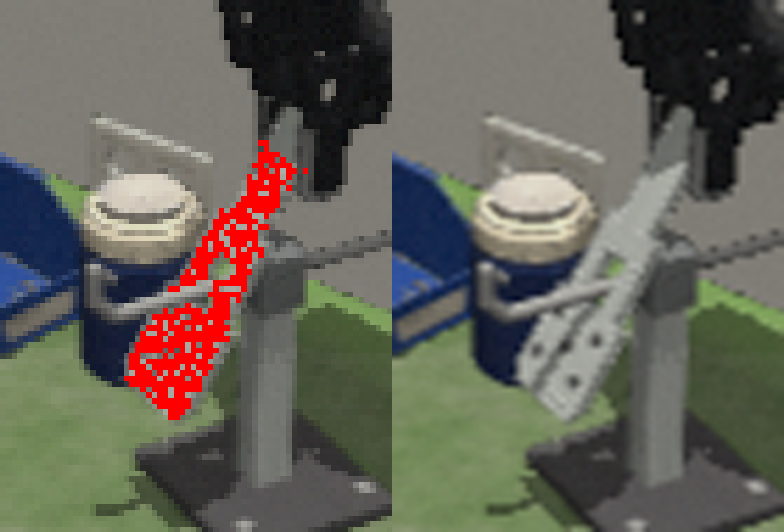

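```bash
python3 -m crank '[{"linear":[0.03,-0.05,0],"twist":0},{"linear":[0.02,-0.04,0],"twist":0}]'  >/dev/null
python3 -m crank '[{"linear":[0,0,0],"twist":0},{"linear":[0,0,0],"twist":0},{"linear":[0,0,0],"twist":0}]' 1 50 >/dev/null
python3 -c "
from h import *
uv(); meas('m2')
d=np.load('pics/scene0_d.npy'); P=cloud('scene',d); t=((P[...,:2]-[.6,-.2185])@D)*1e3; x=((P[...,:2]-[.6,-.2185])@[D[1],-D[0]])*1e3; z=P[...,2]*1e3
m=(t>15)&(t<70)&(abs(x)<30)&(z>105)&(z<165)&(d>0)
a=np.stack([t[m],x[m],z[m]],-1); a=a[np.argsort(a[:,2])]
print(a.round(0).astype(int).tolist())"
```

```text
t -66.3 u_up -106.5 v_up -6.1
t 14.5 tcp [ 0.5848 -0.2834  0.1574] zaz -18.13 toolx [ 0.017  0.009 -1.   ] f(tool) [-0.03  1.71 -0.42] torq(tool) [-0.008  0.124  0.406] w 0.0226
inl 364 tilt 37.6 ny -0.016 s pct [ 45.2  45.9  46.7 170.3] x [-18.1  28. ] foot mid (t,z) [22. 74.] M (t,z) [-24.3 134.2]
[[25, 3, 119], [38, 5, 120], [16, 3, 120], [21, 4, 121], [30, 3, 121], [37, 1, 121], [25, 3, 122], [16, 3, 122], [34, 3, 122], [20, 0, 122], [36, 4, 122], [30, -1, 123], [43, 6, 123], [32, 5, 123], [21, 9, 124], [19, 7, 124], [22, 3, 124], [29, 1, 124], [24, 4, 124], [29, 6, 125], [36, 4, 125], [42, 2, 125], [20, 1, 125], [41, 1, 125], [18, 4, 126], [16, 2, 126], [41, 5, 126], [34, 7, 126], [28, 3, 126], [40, 2, 127], [34, -2, 128], [34, 3, 128], [45, 3, 128], [48, 3, 129], [39, 3, 129], [42, 3, 130], [40, 7, 131], [48, 3, 132], [50, 4, 132], [47, 0, 133], [45, 3, 134], [43, 6, 135], [50, 4, 135], [48, 2, 135], [50, 3, 138], [45, 3, 139], [49, 0, 139], [49, 5, 140], [47, 4, 140], [40, 2, 141], [47, 4, 143], [38, 4, 143], [49, 5, 143], [45, 2, 143], [42, 3, 144], [50, 5, 146], [45, 2, 146], [48, 3, 146], [41, 5, 146], [45, 3, 148], [50, 4, 150], [49, 1, 150], [45, 2, 151], [48, 3, 152], [51, 3, 153]]
```

View pics/m2.png

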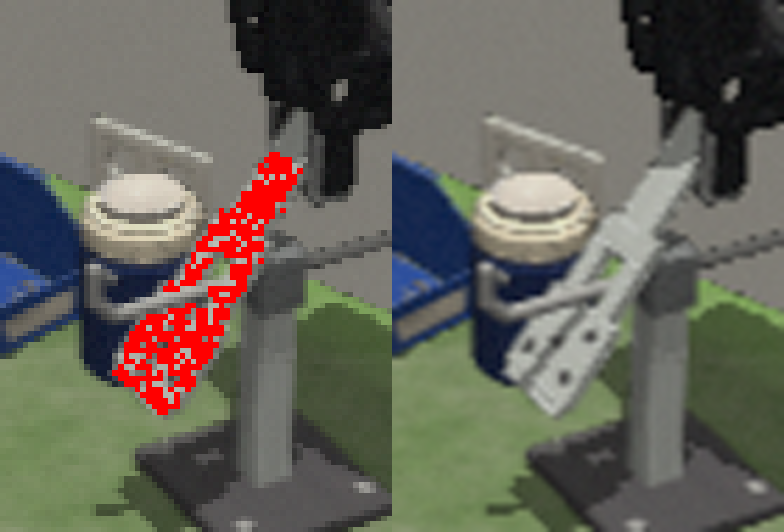

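```bash
cat > off.py <<'E'
from h import *
import h
p=cv2.imread('pics/scene0.png')[:,:,::-1].copy(); d=np.load('pics/scene0_d.npy')
class E0:
    calibration=staticmethod(eyes.calibration)
    grab_frame=staticmethod(lambda c:(p,d))
class B0:
    read_state=staticmethod(lambda:{'tcp_pos':np.array([.5995,-.2195,.1635])})
h.eyes=E0; h.bot=B0
meas('off0')
E
python3 off.py
python3 -m crank '[{"linear":[0,0.06,0],"twist":0},{"linear":[0,0.06,0],"twist":0},{"linear":[0.03,0,0],"twist":0},{"linear":[0.03,0,0],"twist":0}]'  >/dev/null
python3 -c "
from h import *
uv()"
python3 -m crank '[{"linear":[0.02,0,0],"twist":0},{"linear":[0.02,0,0],"twist":0}]'  >/dev/null
python3 -c "
from h import *
uv()"
```

```text
inl 303 tilt -0.2 ny 0.063 s pct [ 49.5  50.7  54.5 181.3] x [-19.4  26.6] foot mid (t,z) [ 1.9 49.5] M (t,z) [  2.2 125.5]
t -61.6 u_up -101.8 v_up -9.7
t 15.05 tcp [ 0.586  -0.2789  0.1538] zaz -18.21 toolx [ 0.015  0.007 -1.   ] f(tool) [1.75 0.2  0.28] torq(tool) [ 0.008  0.033 -0.044] w 0.0229
t -61.7 u_up -101.9 v_up -11.8
t 15.3 tcp [ 0.586  -0.2789  0.1517] zaz -18.22 toolx [ 0.015  0.007 -1.   ] f(tool) [-0.72 -0.39 -0.45] torq(tool) [-0.024  0.117  0.194] w 0.0231
```

View pics/off0.png

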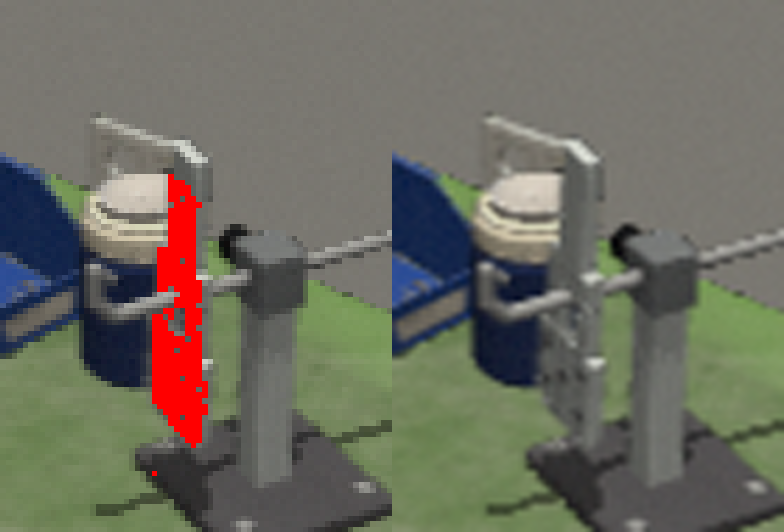

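```bash
python3 -c "
from h import *
uv(); meas('m3')"
python3 -m crank '[{"linear":[-0.04,0,0],"twist":0},{"linear":[-0.04,0.0,0],"twist":0},{"linear":[0,0,0],"twist":0}]'  >/dev/null
python3 -c "
from h import *
uv(); meas('m4');uv()"
```

```text
t -61.7 u_up -101.9 v_up -11.8
t 15.3 tcp [ 0.586  -0.2789  0.1517] zaz -18.22 toolx [ 0.015  0.007 -1.   ] f(tool) [-0.72 -0.39 -0.45] torq(tool) [-0.024  0.117  0.194] w 0.0231
inl 374 tilt 37.4 ny -0.019 s pct [ 38.5  39.7  41.1 163.6] x [-18.7  26.3] foot mid (t,z) [26.2 68.5] M (t,z) [-20.  128.8]
t -62.0 u_up -102.2 v_up -7.6
t 15.72 tcp [ 0.5858 -0.2792  0.1559] zaz -18.22 toolx [ 0.015  0.007 -1.   ] f(tool) [1.26 0.06 0.02] torq(tool) [ 0.053 -0.03  -0.109] w 0.0232
inl 358 tilt 37.2 ny 0.036 s pct [ 43.1  43.7  45.1 167. ] x [-17.3  28.5] foot mid (t,z) [25.2 73.3] M (t,z) [-20.7 133.8]
t -62.0 u_up -102.2 v_up -7.8
t 15.78 tcp [ 0.5857 -0.2792  0.1557] zaz -18.22 toolx [ 0.015  0.007 -1.   ] f(tool) [ 0.52  0.45 -0.05] torq(tool) [-0.036  0.001 -0.045] w 0.0233
```

```bash
cat > plan.py <<'E'
import numpy as np
segs=[((-100,-4),(-6,-4),4),((-6,-4),(4,6),4),((4,6),(4,22),4),((4,22),(-5,15),2.5)]
pts=[];rad=[]
for a,b,r in segs:
    n=int(np.hypot(b[0]-a[0],b[1]-a[1])/.5)+1
    for k in np.linspace(0,1,n): pts.append((a[0]+k*(b[0]-a[0]),a[1]+k*(b[1]-a[1])));rad.append(r)
pts=np.array(pts);rad=np.array(rad)
def clr(u,v,deg):
    th=np.radians(deg); n=np.array([np.cos(th),np.sin(th)]); e=np.array([-np.sin(th),np.cos(th)])
    q=pts-[u,v]; y=q@n; s=q@e
    out=1e9
    for lo,hi in((0,73),(-76,-26)):
        dy=np.abs(y)-4; ds=np.maximum(lo-s,s-hi)
        d=np.where((dy<0)&(ds<0),np.maximum(dy,ds),np.hypot(np.maximum(dy,0),np.maximum(ds,0)))
        out=min(out,(d-rad).min())
    return out
for deg in (35,37.5):
    print(deg)
    for u in range(-30,28,3):
        vs=np.arange(0,60,.5); c=[clr(u,v,deg) for v in vs]; k=int(np.argmax(c)); 
        ok=[v for v,x in zip(vs,c) if x>0.3]
        print(u,vs[k],round(c[k],2),(ok[0],ok[-1]) if ok else None)
E
python3 plan.py
```

```text
35
-30 6.5 4.21 (np.float64(3.0), np.float64(10.5))
-27 6.5 4.21 (np.float64(3.0), np.float64(10.5))
-24 6.5 4.21 (np.float64(3.0), np.float64(10.5))
-21 7.0 4.62 (np.float64(3.0), np.float64(11.5))
-18 8.0 5.29 (np.float64(3.0), np.float64(14.0))
-15 8.0 5.71 (np.float64(3.0), np.float64(16.0))
-12 6.5 4.11 (np.float64(3.0), np.float64(59.5))
-9 59.5 2.86 (np.float64(3.0), np.float64(59.5))
-6 59.5 5.32 (np.float64(3.5), np.float64(59.5))
-3 59.5 7.78 (np.float64(22.0), np.float64(59.5))
0 59.5 10.23 (np.float64(24.5), np.float64(59.5))
3 59.5 12.69 (np.float64(27.0), np.float64(59.5))
6 59.5 15.15 (np.float64(28.5), np.float64(59.5))
9 59.5 17.6 (np.float64(28.5), np.float64(59.5))
12 59.5 20.06 (np.float64(25.5), np.float64(59.5))
15 59.5 22.57 (np.float64(21.0), np.float64(59.5))
18 59.5 25.17 (np.float64(16.5), np.float64(59.5))
21 59.5 27.84 (np.float64(12.5), np.float64(59.5))
24 59.5 30.56 (np.float64(8.0), np.float64(59.5))
27 59.5 33.32 (np.float64(4.0), np.float64(59.5))
37.5
-30 6.5 3.69 (np.float64(3.0), np.float64(9.5))
-27 6.5 3.69 (np.float64(3.0), np.float64(9.5))
-2
[... 191 characters left out ...]
))
-12 6.5 4.07 (np.float64(3.0), np.float64(59.5))
-9 59.5 4.51 (np.float64(3.0), np.float64(59.5))
-6 59.5 6.9 (np.float64(3.0), np.float64(59.5))
-3 59.5 9.28 (np.float64(22.0), np.float64(59.5))
0 59.5 11.66 (np.float64(24.5), np.float64(59.5))
3 59.5 14.04 (np.float64(27.0), np.float64(59.5))
6 59.5 16.42 (np.float64(29.0), np.float64(59.5))
9 59.5 18.8 (np.float64(28.5), np.float64(59.5))
12 59.5 21.2 (np.float64(25.5), np.float64(59.5))
15 59.5 23.71 (np.float64(21.5), np.float64(59.5))
18 59.5 26.31 (np.float64(17.5), np.float64(59.5))
21 59.5 28.98 (np.float64(13.5), np.float64(59.5))
24 59.5 31.7 (np.float64(10.0), np.float64(59.5))
27 59.5 34.47 (np.float64(6.0), np.float64(59.5))
```

```bash
cat >> plan.py <<'E'
print('line')
for deg in (34,36,37.5,39):
  for k in (26,27,28,29,30):
    print(deg,k,[round(clr(u,max(6.5,u+k),deg),1) for u in range(-26,20,4)],end='; ')
    print()
E
python3 plan.py | sed -n '/line/,$p'
```

```text
line
34 26 [np.float64(4.3), np.float64(4.3), np.float64(5.3), np.float64(3.2), np.float64(1.1), np.float64(1.8), np.float64(1.0), np.float64(2.1), np.float64(3.9), np.float64(8.1), np.float64(13.1), np.float64(18.5)]; 
34 27 [np.float64(4.3), np.float64(4.3), np.float64(4.5), np.float64(3.2), np.float64(1.9), np.float64(2.6), np.float64(1.8), np.float64(2.9), np.float64(4.9), np.float64(9.0), np.float64(14.0), np.float64(19.4)]; 
34 28 [np.float64(4.3), np.float64(4.3), np.float64(3.7), np.float64(2.6), np.float64(2.4), np.float64(2.4), np.float64(2.5), np.float64(3.8), np.float64(5.9), np.float64(10.0), np.float64(15.0), np.float64(20.2)]; 
34 29 [np.float64(4.3), np.float64(4.5), np.float64(2.9), np.float64(1.8), np.float64(1.7), np.float64(1.7), np.float64(1.9), np.float64(4.6), np.float64(6.8), np.float64(11.0), np.float64(15.9), np.float64(21.1)]; 
34 30 [np.float64(4.3), np.float64(3.5), np.float64(2.0), np.float64(1.0), np.float64(1.0), np.float64(1.0), np.float64(1.5), np.float64(5.2), np.float64(7.8), np.float64(12.0), np.float64(16.9), np.float64(21.3)]; 
36 26 [np.float64
[... 2522 characters left out ...]
np.float64(8.8), np.float64(13.9), np.float64(19.2)]; 
39 28 [np.float64(3.2), np.float64(4.0), np.float64(3.6), np.float64(3.1), np.float64(3.0), np.float64(3.1), np.float64(2.9), np.float64(3.5), np.float64(5.5), np.float64(9.8), np.float64(14.8), np.float64(20.1)]; 
39 29 [np.float64(3.2), np.float64(3.5), np.float64(2.8), np.float64(2.3), np.float64(2.3), np.float64(2.4), np.float64(3.5), np.float64(4.3), np.float64(6.5), np.float64(10.8), np.float64(15.7), np.float64(21.0)]; 
39 30 [np.float64(3.2), np.float64(2.7), np.float64(2.0), np.float64(1.6), np.float64(1.6), np.float64(1.6), np.float64(3.3), np.float64(5.1), np.float64(7.5), np.float64(11.8), np.float64(16.7), np.float64(21.9)];
```

```bash
cat >> h.py <<'E'
def UV():
    s=bot.read_state(); p=s['tcp_pos']; t=((p[:2]-[.600,-.2185])@D)*1e3; x=((p[:2]-[.600,-.2185])@[D[1],-D[0]])*1e3
    u=t-1.7; v=p[2]*1e3-149
    print("U %.1f V %.1f (v-u %.1f) x %.1f"%(u,v,v-u,x)); st()
E
python3 -m crank '[{"linear":[0,0.12,0],"twist":0},{"linear":[0,0.12,0],"twist":0},{"linear":[0,0.12,0],"twist":0}]'  >/dev/null
python3 -c "
from h import *
UV()"
python3 -m crank '[{"linear":[0,0.12,0],"twist":0},{"linear":[0,0.12,0],"twist":0},{"linear":[0,0,0],"twist":0}]'  >/dev/null
python3 -c "
from h import *
UV()
meas('m5')"
```

```text
U -44.9 V 6.7 (v-u 51.7) x 6.1
t 16.15 tcp [ 0.5915 -0.2613  0.1557] zaz -18.27 toolx [ 0.015  0.007 -1.   ] f(tool) [ 0.72 -0.61  0.25] torq(tool) [ 0.063 -0.038 -0.06 ] w 0.0229
U -30.4 V 6.9 (v-u 37.4) x 5.8
t 16.52 tcp [ 0.596  -0.2475  0.1559] zaz -18.15 toolx [ 0.015  0.008 -1.   ] f(tool) [ 1.5   0.25 -0.23] torq(tool) [ 0.002 -0.005 -0.132] w 0.0233
inl 358 tilt 36.7 ny -0.025 s pct [ 22.9  23.3  24.2 147.3] x [-20.1  26.3] foot mid (t,z) [58.  71.9] M (t,z) [ 12.5 132.8]
```

View pics/m5.png

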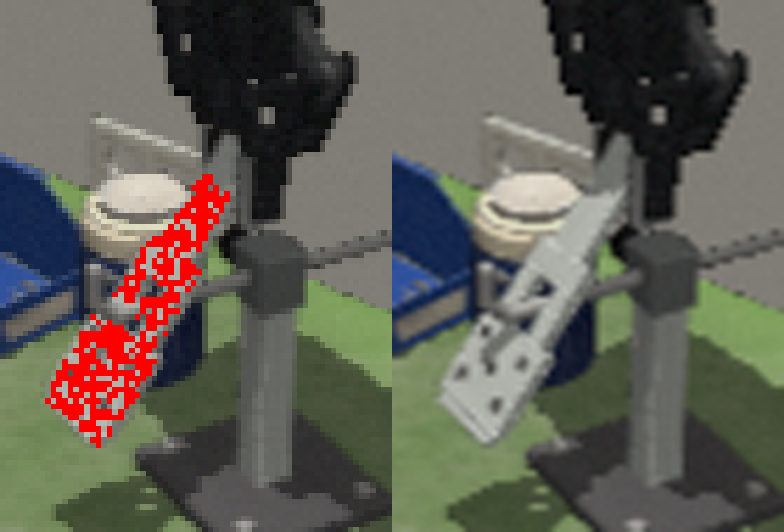

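Camera and arm agree: u is -30.7 and -30.4, v is 7.3 and 6.9, tilt is 37°. I'll continue, then climb at 45 degrees in small steps.

```bash
python3 -m crank '[{"linear":[0,0.09,0],"twist":0},{"linear":[0,0.09,0],"twist":0},{"linear":[0,0,0],"twist":0}]'  >/dev/null
python3 -c "
from h import *
UV()"
python3 -m crank '[{"linear":[-0.05,0.05,0],"twist":0},{"linear":[-0.05,0.05,0],"twist":0},{"linear":[0,0,0],"twist":0}]'  >/dev/null
python3 -c "
from h import *
UV()"
```

```text
U -22.0 V 7.0 (v-u 28.9) x 5.6
t 16.95 tcp [ 0.5986 -0.2395  0.156 ] zaz -18.22 toolx [ 0.015  0.007 -1.   ] f(tool) [ 1.14 -0.27  0.16] torq(tool) [-0.014 -0.007 -0.095] w 0.0228
U -16.9 V 12.5 (v-u 29.4) x 5.5
t 17.32 tcp [ 0.6002 -0.2347  0.1615] zaz -18.24 toolx [ 0.015  0.007 -1.   ] f(tool) [ 0.52  0.15 -0.24] torq(tool) [-0.024 -0.039 -0.032] w 0.023
```

```bash
python3 -m crank '[{"linear":[-0.04,0.06,0],"twist":0},{"linear":[-0.04,0.05,0],"twist":0},{"linear":[0,0,0],"twist":0}]'  >/dev/null
python3 -c "
from h import *
UV()"
python3 -m crank '[{"linear":[-0.05,0.05,0],"twist":0},{"linear":[-0.05,0.05,0],"twist":0},{"linear":[0,0,0],"twist":0}]'  >/dev/null
python3 -c "
from h import *
UV()
meas('m6')"
```

```text
U -11.1 V 16.9 (v-u 28.1) x 5.4
t 17.7 tcp [ 0.602  -0.2292  0.1659] zaz -18.25 toolx [ 0.015  0.007 -1.   ] f(tool) [ 0.06 -0.67 -0.57] torq(tool) [-0.008  0.018 -0.088] w 0.0232
U -5.8 V 22.4 (v-u 28.2) x 5.3
t 18.07 tcp [ 0.6036 -0.2241  0.1714] zaz -18.25 toolx [ 0.015  0.007 -1.   ] f(tool) [1.51 0.86 0.08] torq(tool) [ 0.032 -0.007 -0.073] w 0.0235
inl 426 tilt 36.9 ny -0.013 s pct [ 19.6  20.3  21.6 144.7] x [-20.6  26.6] foot mid (t,z) [83.1 87.1] M (t,z) [ 37.5 147.8]
```

View pics/m6.png

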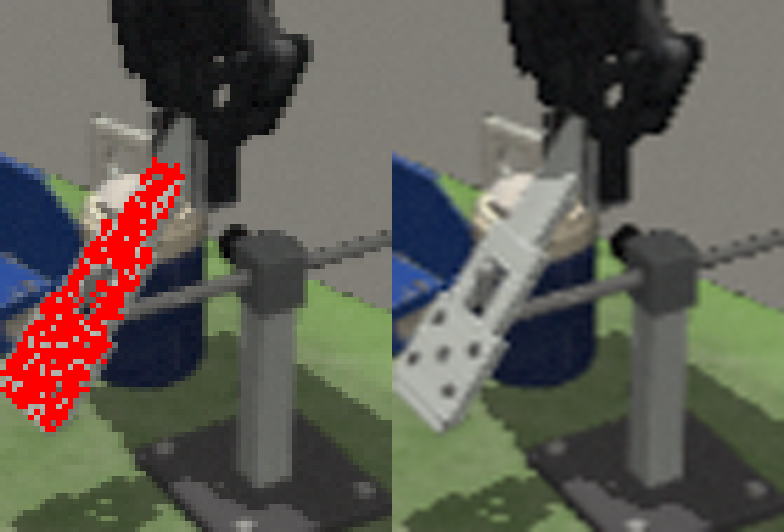

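The path is on line (camera u = -5.7, v = 22.5) with no contact, and the hook shows inside the window at (490,280). I'll continue.

```bash
python3 -m crank '[{"linear":[-0.05,0.05,0],"twist":0},{"linear":[-0.05,0.05,0],"twist":0},{"linear":[0,0,0],"twist":0}]'  >/dev/null
python3 -c "
from h import *
UV()"
python3 -m crank '[{"linear":[-0.05,0.05,0],"twist":0},{"linear":[-0.05,0.05,0],"twist":0},{"linear":[0,0,0],"twist":0}]'  >/dev/null
python3 -c "
from h import *
UV()"
python3 -m crank '[{"linear":[-0.06,0.05,0],"twist":0},{"linear":[-0.06,0.05,0],"twist":0},{"linear":[-0.06,0.05,0],"twist":0},{"linear":[-0.06,0.05,0],"twist":0}]'  >/dev/null
python3 -c "
from h import *
UV()"
```

```text
U -0.8 V 27.6 (v-u 28.4) x 5.0
t 18.5 tcp [ 0.6051 -0.2193  0.1766] zaz -18.27 toolx [ 0.015  0.007 -1.   ] f(tool) [ 1.6  -1.71  0.25] torq(tool) [-0.004  0.018 -0.064] w 0.0232
U 4.5 V 33.1 (v-u 28.6) x 4.9
t 18.88 tcp [ 0.6067 -0.2143  0.1821] zaz -18.26 toolx [ 0.015  0.007 -1.   ] f(tool) [ 0.29 -0.33 -0.73] torq(tool) [ 0.012 -0.009 -0.074] w 0.0233
U 14.7 V 45.8 (v-u 31.0) x 4.5
t 19.38 tcp [ 0.6096 -0.2044  0.1948] zaz -18.28 toolx [ 0.014  0.007 -1.   ] f(tool) [ 0.93  0.64 -0.21] torq(tool) [ 0.054 -0.004 -0.112] w 0.0229
```

```bash
python3 -m crank '[{"linear":[-0.4,0.1,0],"twist":0},{"linear":[-0.4,0.1,0],"twist":0.4},{"linear":[-0.3,0,0],"twist":0.47},{"linear":[0,0,0],"twist":0}]'  >/dev/null
python3 -c "
from h import *
UV(); print(np.round(bot.read_state()['joints'],2))
st([.436,.0767,.25])
d=np.load('pics/top0_d.npy');P=cloud('top',d);p=cv2.imread('pics/top0.png').astype(int)
for n,(u,v) in dict(tape=(263,272),tape2=(263,291),bit=(272,241),bitl=(260,235),paper=(215,240)).items(): print(n,P[v,u].round(3))
z=P[...,2]
m=(z>.012)&(abs(P[...,0]-.45)<.2)&(abs(P[...,1]-.1)<.25)&(d>0)
import scipy.ndimage as nd
l,k=nd.label(m)
for i in range(1,k+1):
    a=P[l==i]
    if len(a)>30: print(len(a),a.min(0).round(3),a.max(0).round(3))
"
```

```text
U 25.3 V 102.9 (v-u 77.6) x 3.5
t 19.88 tcp [ 0.6122 -0.1941  0.2519] zaz -25.35 toolx [ 0.014  0.007 -1.   ] f(tool) [ 1.36 -0.51  0.33] torq(tool) [-0.031  0.066 -0.119] w 0.0231
[ 0.54  0.44 -0.41  1.28  0.16  1.45 -0.29]
t 19.88 tcp [ 0.6122 -0.1941  0.2519] zaz -25.35 toolx [ 0.014  0.007 -1.   ] f(tool) [ 1.36 -0.51  0.33] torq(tool) [-0.031  0.066 -0.119] w 0.0231
need units [ 0.027  3.385 -5.505]
tape [ 0.446 -0.022  0.019]
tape2 [ 0.398 -0.023  0.014]
bit [ 0.527 -0.044  0.018]
bitl [ 0.542 -0.012  0.024]
paper [0.53  0.108 0.003]
2030 [0.536 0.214 0.012] [0.65  0.35  0.147]
397 [ 0.614 -0.111  0.012] [0.65  0.    0.042]
427 [ 0.498 -0.088  0.012] [ 0.559 -0.005  0.027]
616 [0.42  0.102 0.012] [0.518 0.182 0.04 ]
325 [ 0.392 -0.054  0.012] [0.452 0.006 0.023]
93 [ 0.364 -0.15   0.013] [ 0.444 -0.138  0.039]
```

```bash
python3 -m crank '[{"linear":[0,0.42,-0.69],"twist":0},{"linear":[0,0.42,-0.69],"twist":0},{"linear":[0,0.42,-0.69],"twist":0},{"linear":[0,0.42,-0.69],"twist":0},{"linear":[0,0.42,-0.69],"twist":0},{"linear":[0,0.42,-0.69],"twist":0},{"linear":[0,0.42,-0.69],"twist":0},{"linear":[0,0.42,-0.65],"twist":0},{"linear":[0,0,0],"twist":0}]'  >/dev/null
python3 -c "
from h import *
st([.436,.0767,.2])
p,d=eyes.grab_frame('scene'); cv2.imwrite('pics/s10.png',cv2.resize(p[130:380,130:430,::-1],None,fx=2.5,fy=2.4,interpolation=2))"
```

```text
t 21.0 tcp [0.4264 0.0819 0.2441] zaz -24.49 toolx [ 0.007  0.006 -1.   ] f(tool) [1.19 0.26 0.11] torq(tool) [ 0.008 -0.138 -0.106] w 0.0228
need units [ 0.884 -0.023  0.214]
```

View pics/s10.png

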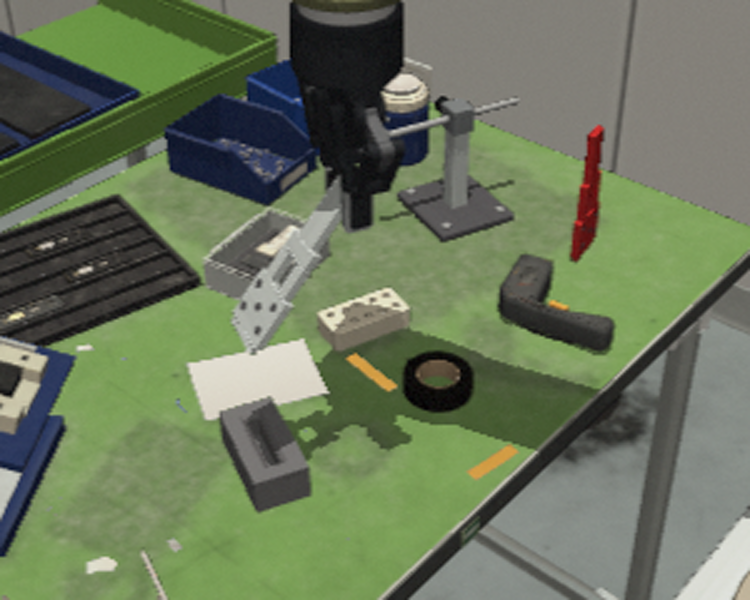

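The gauge is free of the hook and held at crop (280,270), above the paper and rest block. I'll move over the clear paper area, low, and let gravity swing it upright in a lightened grip.

```bash
python3 -m crank '[{"linear":[0,0.33,0.6],"twist":0.05},{"linear":[0,0.33,0.6],"twist":0.05},{"linear":[0,0.33,0.6],"twist":0},{"linear":[0.6,0,0],"twist":0},{"linear":[0.6,0,0],"twist":0},{"linear":[0.6,0,0],"twist":0},{"linear":[0.4,0,0],"twist":0},{"linear":[0,0,0],"twist":0}]'  >/dev/null
python3 -c "
from h import *
st([.53,.09,.125])
import h
h.D[:]=[.4273,.9041]
meas('m7')"
python3 -m crank '[{"linear":[0,0,0],"twist":0},{"linear":[0,0,0],"twist":0}]' 0.446 20 >/dev/null
python3 -c "
from h import *
st()
import h
h.D[:]=[.4273,.9041]
meas('m8')"
```

```text
t 22.05 tcp [0.5366 0.0757 0.1254] zaz -25.87 toolx [ 0.002  0.002 -1.   ] f(tool) [ 1.17  0.1  -1.1 ] torq(tool) [ 0.014 -0.027 -0.05 ] w 0.0231
need units [ 0.008  0.199 -0.243]
inl 560 tilt 36.5 ny 0.009 s pct [-160.4 -159.9 -158.   -34. ] x [-207.4 -160.5] foot mid (t,z) [323.6  40.2] M (t,z) [278.3 101.2]
t 22.35 tcp [0.5386 0.0754 0.1282] zaz -25.92 toolx [ 0.006  0.002 -1.   ] f(tool) [ 1.09 -0.49 -0.49] torq(tool) [ 0.037  0.031 -0.077] w 0.0233
inl 554 tilt 36.7 ny 0.01 s pct [-159.3 -158.1 -157.4  -33.8] x [-205.1 -158.3] foot mid (t,z) [324.2  43. ] M (t,z) [278.8 104. ]
```

```bash

python3 -m crank '[{"linear":[0.06,0,0],"twist":0},{"linear":[0,0,0],"twist":0}]' 0.441 20 >/dev/null
cat > q.py <<'E'
from h import *
import h,sys
h.D[:]=[.4273,.9041]
st(); meas(sys.argv[1] if len(sys.argv)>1 else None)
E
python3 q.py
python3 -m crank '[{"linear":[0,0,0],"twist":0},{"linear":[0,0,0],"twist":0}]' 0.438 20 >/dev/null
python3 q.py
```

```text
t 22.65 tcp [0.5392 0.0757 0.126 ] zaz -25.9 toolx [ 0.008  0.002 -1.   ] f(tool) [ 1.12 -0.48  0.69] torq(tool) [-0.033 -0.013 -0.109] w 0.024
inl 509 tilt 28.9 ny -0.009 s pct [-121.5 -121.1 -118.6    5.2] x [-204.8 -158. ] foot mid (t,z) [311.2  32.8] M (t,z) [274.5  99.4]
t 22.95 tcp [0.5395 0.0759 0.1265] zaz -25.89 toolx [ 0.009  0.002 -1.   ] f(tool) [1.39 0.77 0.92] torq(tool) [-0.029 -0.018  0.012] w 0.0244
inl 507 tilt 19.6 ny 0.005 s pct [-97.9 -97.7 -96.5  51.7] x [-205.2 -157.5] foot mid (t,z) [ 2.918e+02 -2.000e-01] M (t,z) [266.4  71.4]
```

```bash
python3 q.py m9
```

```text
t 23.0 tcp [0.5395 0.0759 0.1265] zaz -25.89 toolx [ 0.009  0.002 -1.   ] f(tool) [-0.27  0.57  0.02] torq(tool) [-0.008  0.039  0.03 ] w 0.0237
inl 515 tilt 19.7 ny -0.015 s pct [-97.5 -97.3 -96.7  51.3] x [-205.  -157.7] foot mid (t,z) [295.1   1.9] M (t,z) [269.6  73.4]
```

```bash
python3 -c "
from h import *
p,d=eyes.grab_frame('scene'); cv2.imwrite('pics/s11.png',cv2.resize(p[180:360,180:340,::-1],None,fx=4,fy=3.3,interpolation=2))"
```

```text
(no output)
```

View pics/s11.png

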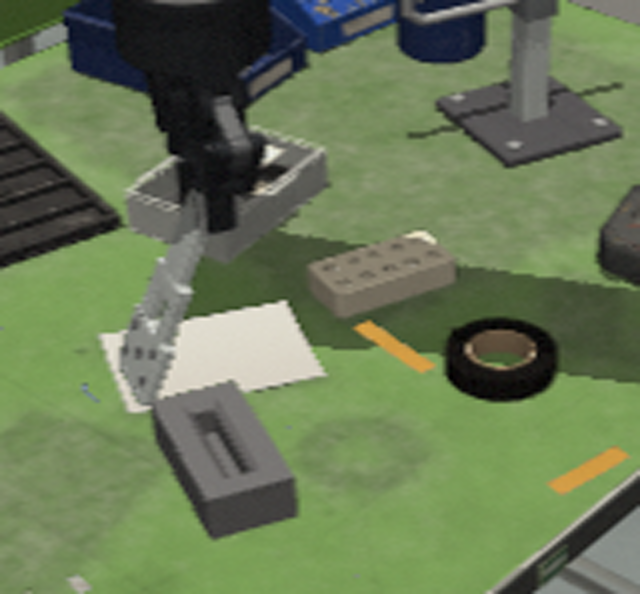

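```bash

python3 -m crank '[{"linear":[0.05,0.1,0],"twist":0},{"linear":[0.05,0.1,0],"twist":0},{"linear":[0,0.1,0],"twist":0}]' 0.439 20 >/dev/null
python3 q.py m10
python3 -m crank '[{"linear":[0.0,0.1,0],"twist":0},{"linear":[0.0,0.1,0],"twist":0},{"linear":[0,0.0,0],"twist":0}]' 0.439 20 >/dev/null
python3 q.py m11
```

```text
t 23.48 tcp [0.547  0.0897 0.122 ] zaz -25.94 toolx [ 0.011  0.002 -1.   ] f(tool) [-4.77 -1.18 -0.29] torq(tool) [-0.051  0.236 -0.287] w 0.024
inl 420 tilt 14.6 ny -0.015 s pct [-72.9 -72.7 -71.9  66.8] x [-205.8 -157.6] foot mid (t,z) [295.1   1.5] M (t,z) [276.  75.]
t 23.9 tcp [0.5523 0.1011 0.1228] zaz -25.84 toolx [ 0.012  0.003 -1.   ] f(tool) [-3.18 -0.85 -0.77] torq(tool) [-0.047  0.074 -0.135] w 0.0239
inl 357 tilt 9.5 ny -0.005 s pct [-47.3 -47.  -46.6  91.3] x [-205.8 -157.2] foot mid (t,z) [293.4   1. ] M (t,z) [280.9  76. ]
```

View pics/m11.png

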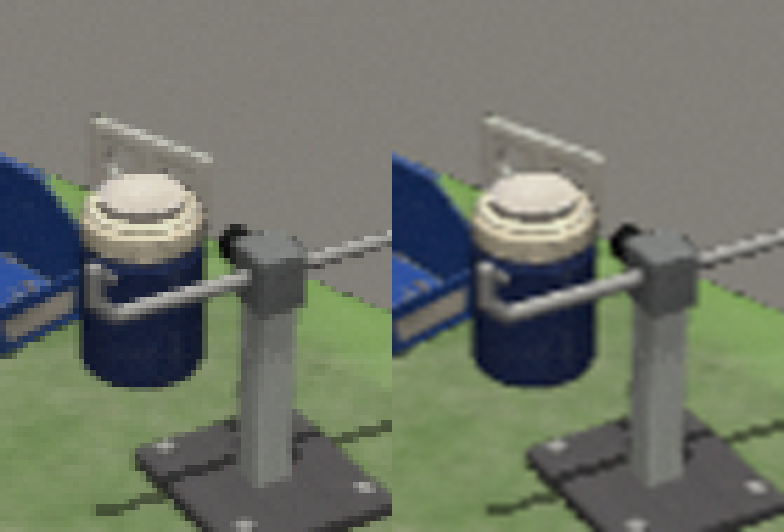

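Uprighting works: the tilt has gone from 37° to 9.5° with the foot staying put on the table. The saved crop only shows the empty hook, which confirms the gauge is off it. I'll continue.

```bash

python3 -m crank '[{"linear":[0.0,0.1,0],"twist":0},{"linear":[0.0,0.1,0],"twist":0},{"linear":[0,0.0,0],"twist":0}]' 0.439 20 >/dev/null
python3 q.py 
python3 -m crank '[{"linear":[0.0,0.1,0],"twist":0},{"linear":[0.0,0.06,0],"twist":0},{"linear":[0,0.0,0],"twist":0}]' 0.439 20 >/dev/null
python3 q.py; python3 -c "
from h import *
p,d=eyes.grab_frame('scene'); cv2.imwrite('pics/s12.png',cv2.resize(p[200:350,160:300,::-1],None,fx=4.5,fy=4,interpolation=2))"
```

```text
t 24.32 tcp [0.557  0.1104 0.123 ] zaz -25.87 toolx [ 0.012  0.003 -1.   ] f(tool) [-4.26 -0.19  1.29] torq(tool) [ 0.012  0.173 -0.115] w 0.0241
inl 309 tilt 5.1 ny -0.03 s pct [-25.1 -24.4 -23.6 112.4] x [-205.4 -160.3] foot mid (t,z) [297.5   1.4] M (t,z) [290.7  77.1]
t 24.75 tcp [0.5605 0.1176 0.123 ] zaz -25.89 toolx [ 0.012  0.003 -1.   ] f(tool) [-4.64 -0.49 -0.18] torq(tool) [ 0.058  0.215 -0.041] w 0.0241
inl 254 tilt 1.9 ny -0.016 s pct [ -9.   -8.8  -8.5 128.8] x [-205.4 -155.3] foot mid (t,z) [295.2   0.9] M (t,z) [292.7  76.9]
```

View pics/s12.png

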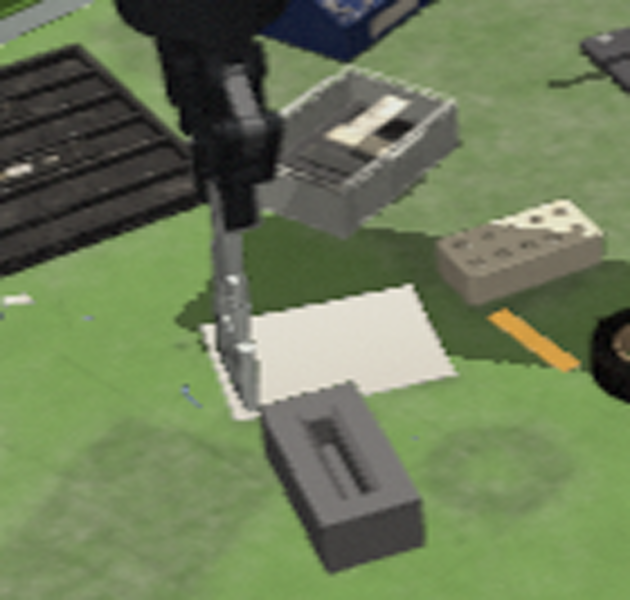

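```bash

python3 -m crank '[{"linear":[0.1,0.04,0],"twist":0},{"linear":[0.1,0.02,0],"twist":0},{"linear":[0,0.0,0],"twist":0}]' 0.437 20 >/dev/null
python3 q.py 
python3 -m crank '[{"linear":[0.0,0,0],"twist":0},{"linear":[0.0,0,0],"twist":0},{"linear":[0,0.0,0],"twist":0}]' 1 40 >/dev/null
python3 q.py
```

```text
t 25.23 tcp [0.5621 0.1207 0.1136] zaz -25.91 toolx [ 0.013  0.003 -1.   ] f(tool) [-0.17 -0.53 -0.21] torq(tool) [0.023 0.211 0.015] w 0.0238
inl 232 tilt -0.1 ny -0.021 s pct [  1.7   1.7   2.6 131.5] x [-205.9 -153.7] foot mid (t,z) [295.7   1.4] M (t,z) [295.8  77.4]
t 25.65 tcp [0.5621 0.1207 0.1137] zaz -25.92 toolx [ 0.013  0.004 -1.   ] f(tool) [-3.66  0.75 -1.05] torq(tool) [0.006 0.421 0.09 ] w 0.0234
inl 234 tilt 0.4 ny -0.033 s pct [ -1.6  -1.2  -0.6 129.3] x [-205.8 -156.5] foot mid (t,z) [298.1   0.6] M (t,z) [297.6  76.6]
```

```bash

python3 -m crank '[{"linear":[-0.4,0,0],"twist":0},{"linear":[-0.4,0,0],"twist":0},{"linear":[-0.4,0,0],"twist":0},{"linear":[0,-0.12,-0.47],"twist":0},{"linear":[0,-0.12,-0.47],"twist":0},{"linear":[0,-0.12,-0.47],"twist":0},{"linear":[0,-0.12,-0.47],"twist":0},{"linear":[0,0,0],"twist":0},{"linear":[0,0,0],"twist":0}]' >/dev/null
python3 q.py; python3 - <<'E'
from h import *
p,d=eyes.grab_frame('scene'); cv2.imwrite('pics/s13.png',cv2.resize(p[200:350,180:300,::-1],None,fx=5,fy=4,interpolation=2))
p,d=eyes.grab_frame('top'); cv2.imwrite('pics/t13.png',cv2.resize(p[200:320,140:280,::-1],None,fx=5,fy=5,interpolation=2))
st([.468,.145,.17])
E
```

```text
t 26.82 tcp [0.4619 0.1353 0.169 ] zaz -26.17 toolx [ 0.005 -0.002 -1.   ] f(tool) [ 0.64  0.08 -0.32] torq(tool) [-0.012  0.006 -0.044] w 0.0233
inl 391 tilt 0.1 ny -0.036 s pct [  9.2  10.   11.  186.4] x [-302.1 -250. ] foot mid (t,z) [272.1   9.7] M (t,z) [272.   85.7]
t 26.98 tcp [0.462  0.1357 0.1691] zaz -26.16 toolx [ 0.005 -0.001 -1.   ] f(tool) [ 1.41  0.04 -0.25] torq(tool) [-0.006 -0.003 -0.043] w 0.0229
need units [-0.019  0.219  0.025]
```

View pics/s13.png

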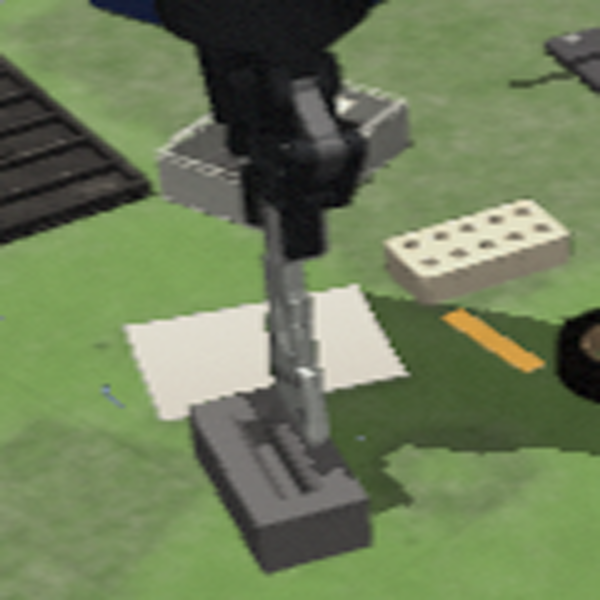

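View pics/t13.png

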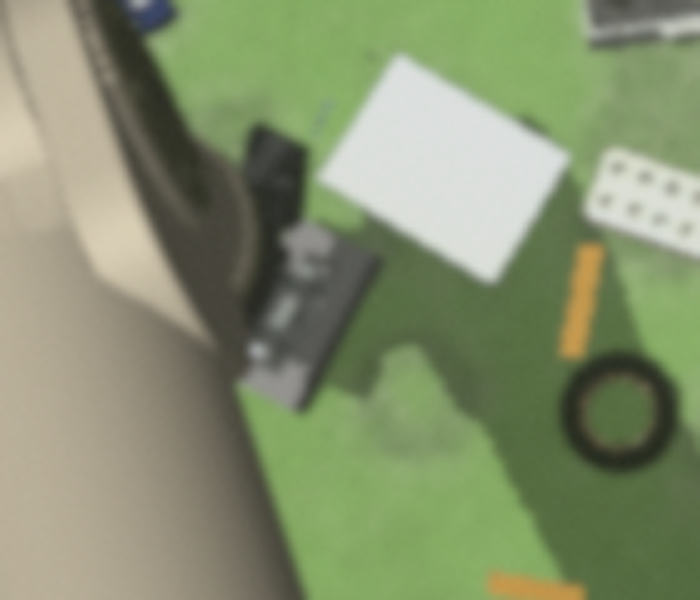

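```bash
cat > r.py <<'E'
from h import *
import h
Dr=np.array([.4273,.9041]); 
def tx(P): 
    q_=P[...,:2]-[.468,.145]; return q_@Dr*1e3, q_@[Dr[1],-Dr[0]]*1e3, P[...,2]*1e3
for c in('scene','top'):
    d=np.load(f'pics/{c}0_d.npy'); P=cloud(c,d); t,x,z=tx(P)
    m=(abs(t)<40)&(abs(x)<60)&(z>30)&(z<40)&(d>0)
    r=cv2.minAreaRect(np.stack([t[m],x[m]],-1).astype(np.float32)); print(c,'rest top: mean z',z[m].mean(),'pct t',np.percentile(t[m],[1,99]),'x',np.percentile(x[m],[1,99]),r)
    s=(abs(t)<12)&(abs(x)<35)&(z<28)&(d>0); print(' slot pts',s.sum(),np.percentile(t[s],[2,50,98]),np.percentile(x[s],[2,98]))
    # row scan across t for |x|<20
    for a in range(-26,27,2):
        k=(abs(t-a)<1)&(abs(x)<20)&(d>0); 
        if k.sum(): print((a,round(float(np.median(z[k])))),end=' ')
    print()
    for a in range(-50,51,3):
        k=(abs(x-a)<1.5)&(abs(t)<4)&(d>0)
        if k.sum(): print((a,round(float(np.median(z[k])))),end=' ')
    print()
p,d=eyes.grab_frame('scene'); P=cloud('scene',d); t,x,z=tx(P); im=p.astype(int); 
m=(abs(t)<25)&(abs(x)<40)&(z>62)&(z<150)&(d>0)
lo=(z<105)
k=m&lo; print('gauge foot zone t pct',np.percentile(t[k],[5,25,50,75,95]),'x',np.percentile(x[k],[2,98]))
k2=m&(z>62)&(z<105)&(im.sum(-1)>150)
A=np.stack([x[k2],z[k2],np.ones(k2.sum())],-1); 
w=np.ones(k2.sum(),bool)
for i in range(8):
    co=np.linalg.lstsq(A[w],t[k2][w],rcond=None)[0]; res=t[k2]-A@co; w=abs(res-np.median(res[w]))<2.5
print('face t = %.3f x + %.3f z + %.1f'%tuple(co),w.sum(),'x range',np.percentile(x[k2][w],[1,99]))
E
python3 r.py
```

```text
scene rest top: mean z 34.325745219627926 pct t [-21.99118236  23.78649439] x [-45.69489004  44.62347474] ((0.6362724304199219, 0.18474578857421875), (47.21797561645508, 93.48091888427734), 0.22456665337085724)
 slot pts 102 [-5.78478866 -4.0030096   3.21003398] [-12.53246526  30.62140848]
(-22, 35) (-20, 35) (-18, 35) (-16, 35) (-14, 34) (-12, 34) (-10, 34) (-8, 34) (-6, 26) (-4, 22) (-2, 11) (0, 11) (6, 31) (8, 32) (10, 34) (12, 35) (14, 35) (16, 35) (18, 35) (20, 35) (22, 35) (24, 17) (26, 1) 
(-50, 1) (-47, 14) (-44, 18) (-41, 19) (-38, 35) (-35, 35) (-32, 33) (-8, 11) (-5, 12) (-2, 11) (1, 10) (4, 10) (7, 10) (10, 11) (13, 11) (16, 11) (19, 11) (22, 9) (25, 11) (28, 22) (31, 32) (34, 35) (37, 35) (40, 35) (43, 34) (46, 34) 
top rest top: mean z 33.0273896821529 pct t [-24.76091275  20.64496174] x [-42.32804258  45.8147992 ] ((-2.015871047973633, 1.6834907531738281), (46.477210998535156, 88.49573516845703), 0.3215444087982178)
 slot pts 105 [-7.77547952  2.38999952  5.21265753] [-26.06663065  30.35455593]
(-26, 1) (-24, 20) (-22, 33) (-20, 34) (-18, 33) (-16, 32) (-14, 32) (-12, 33) (-10, 31) (-8, 29) (-6, 23) (-2, 9) (0, 7) (2, 9) (4, 20) (6, 30) (8, 32) (10, 32) (12, 33) (14, 33) (16, 34) (18, 32) (20, 33) (22, 30) 
(-50, -3) (-47, -1) (-44, 1) (-41, 32) (-38, 33) (-35, 32) (-32, 32) (-29, 29) (-26, 11) (-23, 9) (-20, 12) (-17, 9) (-14, 9) (-11, 12) (-8, 8) (-5, 11) (-2, 11) (1, 9) (4, 9) (7, 10) (10, 8) (13, 8) (16, 10) (19, 8) (22, 11) (25, 9) (28, 10) (31, 26) (34, 33) (37, 34) (40, 32) (43, 32) (46, 31) (49, -1) 
gauge foot zone t pct [-11.91652153  -8.05359363  -6.20816247  -5.67743174  -5.10197823] x [-28.47816268  21.41996347]
face t = -0.001 x + 0.003 z + -6.3 133 x range [-28.75856714  22.16956378]
```

```bash

python3 -m crank '[{"linear":[0,0.12,0.03],"twist":-0.05},{"linear":[0,0.1,0.025],"twist":0},{"linear":[0,0,0],"twist":0}]' >/dev/null
python3 r.py | tail -2; python3 -c "
from h import *
st([.468,.145,.147])"
```

```text
gauge foot zone t pct [0.41825193 4.18439551 6.12784649 6.57539514 7.11044438] x [-24.40632956  23.86832552]
face t = 0.011 x + 0.003 z + 6.0 126 x range [-24.12351092  25.80145505]
t 27.45 tcp [0.4703 0.145  0.1688] zaz -25.75 toolx [ 0.004 -0.001 -1.   ] f(tool) [ 0.98  0.34 -0.13] torq(tool) [-0.001  0.005  0.032] w 0.0232
need units [ 0.437 -0.021 -0.044]
```

```bash

python3 -m crank '[{"linear":[0.2,-0.025,-0.02],"twist":0},{"linear":[0.2,0,0],"twist":0},{"linear":[0,0,0],"twist":0}]' 1 25 >/dev/null
python3 r.py | tail -2; python3 -c "
from h import *
st([.468,.145,.147])
p,d=eyes.grab_frame('scene'); cv2.imwrite('pics/s14.png',cv2.resize(p[210:350,200:280,::-1],None,fx=7,fy=4.2,interpolation=2))"
```

```text
gauge foot zone t pct [-2.54020027  0.89511171  3.49395378  4.2601299   4.70921164] x [-26.06905397  19.33445124]
face t = 0.021 x + -0.018 z + 5.2 125 x range [-26.26941781  22.40241396]
t 27.88 tcp [0.4687 0.1439 0.1473] zaz -25.77 toolx [ 0.004 -0.001 -1.   ] f(tool) [ 1.6   0.05 -0.52] torq(tool) [-0.014  0.017  0.027] w 0.0233
need units [ 0.006  0.014 -0.021]
```

View pics/s14.png

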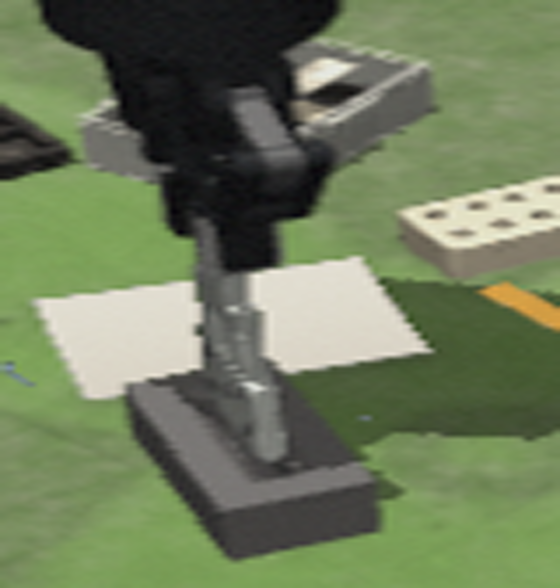

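```bash

python3 -m crank '[{"linear":[0.06,0.015,0.02],"twist":0},{"linear":[0.06,0,0],"twist":0},{"linear":[0,0,0],"twist":0}]'  >/dev/null
python3 -c "
from h import *
st()"
python3 -m crank '[{"linear":[0.06,0,0],"twist":0},{"linear":[0.06,0,0],"twist":0},{"linear":[0,0,0],"twist":0}]'  >/dev/null
python3 -c "
from h import *
st()"
```

```text
t 28.3 tcp [0.4707 0.1444 0.1419] zaz -25.77 toolx [ 0.006 -0.001 -1.   ] f(tool) [ 0.04 -0.52 -0.65] torq(tool) [-0.013  0.025  0.004] w 0.0234
t 28.68 tcp [0.4708 0.1444 0.1356] zaz -25.78 toolx [ 0.006 -0.001 -1.   ] f(tool) [ 1.35 -0.3  -0.17] torq(tool) [ 0.004 -0.002  0.003] w 0.0235
```

No contact yet with the foot about 12 mm below the rim. I'll keep lowering.

```bash

python3 -m crank '[{"linear":[0.06,0,0],"twist":0},{"linear":[0.06,0,0],"twist":0},{"linear":[0,0,0],"twist":0}]'  >/dev/null
python3 -c "
from h import *
st()"
python3 -m crank '[{"linear":[0.05,0,0],"twist":0},{"linear":[0.04,0,0],"twist":0},{"linear":[0,0,0],"twist":0}]'  >/dev/null
python3 -c "
from h import *
st()"
python3 -m crank '[{"linear":[0.04,0,0],"twist":0},{"linear":[0.03,0,0],"twist":0},{"linear":[0,0,0],"twist":0}]'  >/dev/null
python3 -c "
from h import *
st()"
```

```text
t 29.05 tcp [0.4708 0.1444 0.1291] zaz -25.78 toolx [ 0.006 -0.001 -1.   ] f(tool) [ 0.92  0.68 -0.04] torq(tool) [-0.07   0.044  0.042] w 0.0232
t 29.43 tcp [0.4708 0.1444 0.1243] zaz -25.78 toolx [ 0.006 -0.001 -1.   ] f(tool) [ 1.27  0.82 -0.29] torq(tool) [-0.004  0.022  0.032] w 0.0235
t 29.8 tcp [0.4714 0.1452 0.1238] zaz -25.73 toolx [ 0.008 -0.001 -1.   ] f(tool) [ 2.03 -2.62 -0.51] torq(tool) [-0.08   0.301 -0.805] w 0.0233
```

The height of 0.1238 puts the foot on the slot floor. I'll release gently, check, then retreat straight up.

```bash

python3 -m crank '[{"linear":[0,0,0],"twist":0},{"linear":[0,0,0],"twist":0},{"linear":[0,0,0],"twist":0}]' 0.42 20 >/dev/null
python3 -c "
from h import *
st()"
python3 -m crank '[{"linear":[0,0,0],"twist":0},{"linear":[0,0,0],"twist":0},{"linear":[0,0,0],"twist":0},{"linear":[0,0,0],"twist":0}]' 0.1 >/dev/null
python3 r.py | tail -2; python3 -c "
from h import *
st()
p,d=eyes.grab_frame('scene'); cv2.imwrite('pics/s15.png',cv2.resize(p[210:350,200:280,::-1],None,fx=7,fy=4.2,interpolation=2))"
```

```text
t 30.18 tcp [0.4722 0.1454 0.1241] zaz -25.75 toolx [ 0.01  -0.001 -1.   ] f(tool) [-0.29  0.08 -0.47] torq(tool) [-0.025 -0.037 -0.026] w 0.0252
gauge foot zone t pct [-1.87442221  0.91511258  3.8234021   4.7265356   5.26105273] x [-17.25991583  21.37844293]
face t = 0.018 x + -0.004 z + 4.6 104 x range [-19.61931842  22.03667616]
t 30.73 tcp [0.4723 0.1455 0.124 ] zaz -25.75 toolx [ 0.01 -0.   -1.  ] f(tool) [ 0.24 -0.29  0.34] torq(tool) [ 0.065 -0.007  0.055] w 0.0383
```

View pics/s15.png

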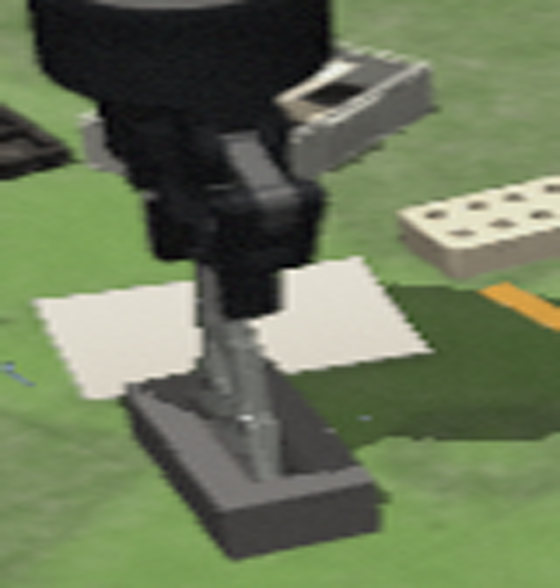

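```bash

python3 -m crank '[{"linear":[0,0,0],"twist":0},{"linear":[0,0,0],"twist":0},{"linear":[-0.15,0,0],"twist":0},{"linear":[-0.3,0,0],"twist":0},{"linear":[-0.5,0,0],"twist":0},{"linear":[-0.6,0,0],"twist":0},{"linear":[-0.6,0,0],"twist":0},{"linear":[-0.6,0,0],"twist":0},{"linear":[0,0,0],"twist":0}]' -0.5 >/dev/null
python3 - <<'E'
from h import *
st()
p,d=eyes.grab_frame('scene'); cv2.imwrite('pics/s16.png',cv2.resize(p[210:350,200:280,::-1],None,fx=7,fy=4.2,interpolation=2))
P=cloud('scene',d); Dr=np.array([.4273,.9041]); q_=P[...,:2]-[.468,.145]; t=q_@Dr*1e3;x=q_@[Dr[1],-Dr[0]]*1e3;z=P[...,2]*1e3
m=(abs(t)<20)&(abs(x)<30)&(z>45)&(z<165)&(d>0)
print('z max',np.percentile(z[m],[99,99.8]),'t',np.percentile(t[m],[5,50,95]),'x',np.percentile(x[m],[2,98]))
A=np.stack([x[m],z[m],np.ones(m.sum())],-1); w=(t[m]>np.percentile(t[m],50))
for i in range(8):
    co=np.linalg.lstsq(A[w],t[m][w],rcond=None)[0]; w=abs(t[m]-A@co)<2.5
print(co,w.sum())
E
```

```text
t 31.9 tcp [0.471  0.1465 0.2724] zaz -25.66 toolx [ 0.014  0.001 -1.   ] f(tool) [ 0.27 -0.67  0.15] torq(tool) [-0.022  0.041  0.054] w 0.0641
z max [161.05435817 161.86170006] t [-0.63584377  5.19510185  6.6125352 ] x [-21.7419218   21.41392174]
[2.23931997e-02 1.70237968e-03 5.34059756e+00] 283
```

View pics/s16.png

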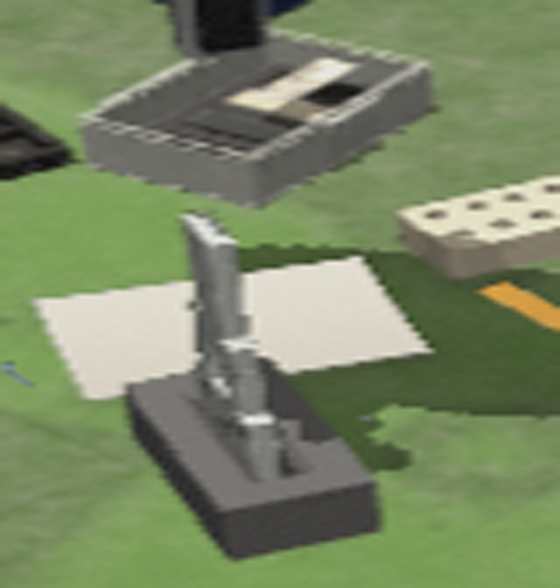

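```bash
python3 -c "
from cell import job_done,bot
print(job_done()); print(bot.read_state()['time_s'])"
```

```text
the job is handed in; nothing more can be done
None
the job is handed in; nothing more can be done
```

The gauge is off the hook and standing released in the rest block's slot. I handed the job in at about 32 s of the 61 s; no verdict is reported.

**How it went**
- **Grip:** The moves cannot tilt the tool, so I gripped the neck across its 24 mm width instead of the recommended 8 mm thickness. That let the gauge pivot in the jaws.
- **Finding the barb:** I felt for it with the gauge upright. It showed at about 2 N, close to where the camera put it.
- **Swinging the foot out:** I swung the foot out to about 37° by levering the gauge against the clamp head. I then gripped it firmly and took it over the barb along the 45° line, with no contact force felt.
- **Setting it upright:** I loosened the grip over the paper so the gauge would swing down. It slipped a few centimetres through the jaws and its foot came to rest on the paper. I stood it upright there and gripped it again before lowering it into the slot.

**Last checks**
- **Height:** The gauge's top measured about 161 mm. Fully home would be 159 mm, and the camera reads the rest block about 1 mm high.
- **Upright and centred:** It was within about 0.2° of vertical and about 1 mm from the block's middle. Its width lay within about 1.5° of the slot's direction.
- **Robot clear:** The gripper was open and more than 10 cm above the gauge.
- **Disagreement:** The two cameras differed by about 3 mm on where the rest block is. I used the scene camera for both the block and the gauge.
- **Hook load:** The largest force read while the gauge was against the stand was about 6.3 N, against the clamp head. That is from readings between moves, not a continuous record.
- **Bystanders:** None looked moved in the parts I viewed, but I did not measure their positions again at the end.

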